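Index, pin and load the angled drilling fixture

TASK

Set up the angled drilling fixture for the next part. Turn the index plate until its pointer stands at the 90-degree mark of the scale (the long mark with three punch dots), then take the slender locating pin from the rack and push it fully home through the eye of the plate's lug into the hole beneath, and after that slip the steel ring blank over the arbor so that it sits flat on the plate. Leave the stout pin in the rack and do not push the other tools about.

Things in the scene. Friction and masses are not known exactly. Their poses are not given: they have to be found in the camera images.
- index_plate (a joint): angle of the index plate on the scale, rad: 0 at the zero mark (long, no dots), growing clockwise seen from above; the 90-degree mark is 1.571. A round grey metal plate, 92 mm across, 12 mm thick, stiff to turn (0.06 N m), no stops, on the tilted face of the angle base; a lug with an eye and a small pointer sticks out of its rim
- arbor_foot (a point): centre of the plate's upper surface, on its axis; z is the axis, up and towards the robot, 30 degrees from vertical; x points to the eye; turns with the plate. Here stands the steel arbor: 36 mm high, 40 mm diameter, with two flats 24 mm apart, normals along y, over its full height; its top 7 mm taper. Grip it across the flats to turn the plate
- lug_eye (a point): centre of the upper mouth of the eye in the plate's lug: 14 mm hole through 12 mm, 64 mm from the plate's axis; axes as arbor_foot; turns with the plate
- hole_90 (a point): upper mouth of the fixed hole at the 90-degree mark, in the face: 14 mm wide, 12 mm deep, open below, 12 mm under the plate's top; z is its axis, out of the face; x uphill. Five such holes, 64 mm from the axis, at 0 (left), 30, 60 (straight uphill), 90, 120 degrees (right). Scale outside them: short marks every 10 degrees, long ones every 30 with 0, 1, 2, 3, 4 punch dots
- angle_base: the fixture's grey base, 186 x 214 mm on the table, does not move; origin on the table under the face's centre, x uphill, away from the robot. It carries a steel face, 190 mm square, tilted 30 degrees with its lower edge towards the robot, upper side 74 mm above the table in the middle, highest edge 122 mm. The plate turns on it
- index_pin: the slender pin, upright, hanging by its collar in an outer hole of the rack: steel shank 12 mm wide, 60 mm long, the last 12 mm tapering to 5 mm; collar 26 mm wide, 4 mm thick; black round handle 17 mm wide, 34 mm long above it. Origin at the shank's tip, z towards the handle (top at 98 mm). About 90 g
- stout_pin: the stout pin in the rack's other outer hole: the same but with an 18 mm shank and a 24 mm handle; not needed here. Origin at its tip, z towards the handle
- pin_rack: dark sheet-metal rack, 50 x 134 mm, top 80 mm above the table, with three 21 mm holes in a row along its y, 42 mm apart; the middle one is empty; does not move. Origin on the table under its centre
- ring_blank: turned steel ring blank lying flat on the table: 62 mm outer diameter, bore about 46 mm, 28 mm high, 0.21 kg. Origin at the centre of its underside, z along its axis
- screwdriver: screwdriver lying on the table, 214 mm long; bystander
- hex_key: black L-shaped hex key lying on the table, 133 mm long; bystander
- caliper: caliper lying on the table, 215 mm long; bystander

How it is judged (in metres and radians):
On the way, in this order (a step that is already met when the one before it is completed fails the run):
1. the index plate is turned to the 90-degree mark (within 4 degrees) (value of joint index_plate between 1.501 and 1.641 rad), for 0.2 s.
2. the slender pin is home through the eye and the 90-degree hole (z of index_pin in the frame of hole_90 below -0.0445 m and x of index_pin in the frame of hole_90 between -0.006 and 0.006 m and y of index_pin in the frame of hole_90 between -0.006 and 0.006 m and angle between the z axis of index_pin and the z axis of hole_90, either way round below 0.12 rad), for 0.2 s.
3. the ring blank sits on the arbor, flat on the plate (z of ring_blank in the frame of arbor_foot below 0.003 m and distance between ring_blank and arbor_foot below 0.008 m and angle between the z axis of ring_blank and the z axis of arbor_foot, either way round below 0.08 rad), for 0.2 s.
At the end, for the whole second after the job is handed in: Plate within 4 degrees of the 90-degree mark; slender pin through eye and hole there, collar within 3.5 mm of the lug, within 7 degrees of the axis; ring blank on the arbor, underside within 3 mm of the plate and square to it within 4.5 degrees; both at rest, stout pin still in the rack (all of step 1 and all of step 2 and all of step 3 and linear speed of each of ring_blank, index_pin below 0.02 m/s and distance of stout_pin from where it was at the start of the episode below 0.025 m); the robot touches nothing.
It fails at once if the stout pin is taken out of the rack or shifted by more than 25 mm (distance of stout_pin from where it was at the start of the episode above 0.025 m).
It fails at once if the screwdriver is pushed by more than 40 mm (distance of screwdriver from where it was at the start of the episode above 0.04 m).
It fails at once if the hex key is pushed by more than 40 mm (distance of hex_key from where it was at the start of the episode above 0.04 m).
It fails at once if the caliper is pushed by more than 40 mm (distance of caliper from where it was at the start of the episode above 0.04 m).
It also fails if it takes over 72 s, if anything falls off the work surface, if the arm or the gripper's body presses on something with over 40 N, if the wrist force passes 120 N, or if a joint passes its speed limit or range.

ROBOT

A 6-joint arm with a two-finger parallel gripper is mounted at the origin on a cart in front of the work surface, level with it; the furniture and walls round the work are solid. World frame = base frame: x ahead of the robot, y to its left, z up, the work surface at z = 0. Lengths are in mm, angles in rad, forces in N, time in s.
With the tool pointing down it reaches from about 300 to 875 mm from the base axis. Payload 4.2 kg.
Tool frame: the origin (TCP) lies on the centre line of the jaws, within the pads' length; the fingertips stand ahead of it and the grasp point (between the pads) lies 11 mm behind it (nose_length is the y of the fingertips in the tool frame, in mm); y points along the fingers, z is the direction in which the jaws open and shut, and the axes are right-handed (so a half turn about y gives the same grasp; the last joint's range is limited). The gripper opens to 85 mm and grips with 20 to 120 N. Pads are 22 mm wide; open, the fingers measure 114 mm over their backs; the gripper's body (76 mm by 85 mm) begins 54 mm behind the grasp point. The pads swing forward as they close: fully open they stand 13 mm farther back than shut.
Start: joints at [1.105, 0.32, 1.565, -0, 1.257, -0.02], TCP at [247.932, 518.816, 239.338] pointing down, gripper open.
Joint ranges: [-3.11, 3.11], [-0.84, 2.01], [0.21, 2.61], [-1.34, 4.49], [0.05, 2.63], [-2.56, 2.56]. Speed limits (rad/s): [2.57, 2.57, 3.14, 3.14, 3.14, 3.14].

INTERFACE

Orientations are given as a unit quaternion [x, y, z, w].
In Python, from cell import sense, capture, job_done, recognise, regions_of, nose_length gives the robot as it stands.
- The arm moves only by the tool servo_tool, never from a script. Its argument "series" is a list of rows, each a list of 3 entries, a list of its own where there are three numbers: the shift along the tool's x, y, z in mm, then the turn, a rotation vector about the tool's x, y, z in degrees, then the opening, from -1 (shut) to 1 (fully open). A call has exactly 5 rows; each row is the pose to reach, as a shift and turn from the pose measured when the call began, along the tool's axes at that moment; what a row does not reach only later rows make up. A row lasts 1/10 s, in which the tool goes at most 50 mm and 8.59 degrees, less where a joint would pass 70% of its speed; a pose out of reach is approached as far as the arm can. A call with a gripper value outside its range is refused whole. The fingers move at their own pace and stop on an object; "squeeze" is the grip in N (left out, the last holds). Time passes only in rows, so rows that repeat a pose let the fingers close, or fill a call up. It gives the time, the measured TCP pose, the force and the opening at its end, in the units of the state.
- sense(): the state, without advancing time (a new reading comes with each control period).
- capture(name): name is "scene" or "side" or "wrist"; returns a dict with "pixels" (400x640x3 uint8, red, green, blue), "vfov" (degrees; the focal length in pixels is half the picture's height over the tangent of half this angle, whatever the lens; pixels are square), "cx", "cy" (the principal point, pixels), "distortion" ([k1, k2, p1, p2, k3] as OpenCV has them; the pictures are not rectified), "view" (4x4, takes a point from world to camera coordinates); the wrist camera has in their place "mount" (4x4, takes a point from camera to tool coordinates, whose origin is the TCP and whose axes are the tool frame's). Camera axes: x right, y up, looking along -z (the intrinsics and any distortion apply to the point x, -y, -z); pixel columns grow to the right and rows downward; lengths in mm; the calibration is good to about 2 mm. A picture is of the moment at which its call begins: read the wrist's pose just before it. There is no depth.
- job_done(): hands the job in, once; it reports no verdict.
Trained networks look in a picture, given as the dict that the camera call returned (one of the last four; its "shot" number tells which), for a name from the list of things; names that differ only in an ending like _2 or _b are one class to them, and where a whole thing is asked for, a point or a joint stands for the part that bears it (a point fixed in the world has none). Each returns a list of dicts, best first, with "p" (0 to 1); they miss things now and then, are a little off and sometimes report something else, mostly with a low value. They report only what shows in the picture. A call takes as long as a camera call.
- recognise(picture, thing): "location" ([x, y, z] in mm, in world coordinates, good to about 4 mm: the middle of the surface that is visible of it).
- regions_of(picture, thing): "mask" (400x640 bool, what is visible of it).
The state is a dict: "clock": time; "joint_positions": joint angles; "joint_vel": joint speeds; "joint_torque": joint torques, N m; "position": TCP position; "tool_rot": TCP orientation; "force": force on the tool from outside, world axes, zero at the start; "moment": the same for the moment, N m; "gripper_width": finger opening in mm.
Only numpy, scipy, OpenCV 4.12 (cv2) and the standard library are available. Lean on these libraries where they do the work, as an engineer would, in place of code of your own. Each camera call takes 0.05 s, during which the arm holds its last target.

## Working session

There is one attempt and no reset: what is moved stays moved. The work goes in short steps, Python scripts to look and compute and a tool call to move; the robot and the scene stay as the last step left them, time stands still between calls to the robot, and variables do not carry over. Pictures are saved under pics/ and viewed, and the job is handed in when it is done.

Besides the shell and the picture viewer there is one more tool, called after ">>>" in YAML: its name, and indented under it one key for each argument. servo_tool: Moves the arm, as the interface text tells. Its arguments: {"type":"object","properties":{"series":{"type":"array","items":{"type":"array"}},"squeeze":{"type":"number"}},"required":["series"]}

```bash
ls -la; mkdir -p pics; python3 - <<'E'
from cell import sense, capture, nose_length
import cv2, numpy as np
print(sense()); print(nose_length() if callable(nose_length) else nose_length)
for n in ("scene","side","wrist"):
    c=capture(n); cv2.imwrite(f"pics/{n}0.png",c["pixels"][:,:,::-1]); print(n,{k:v for k,v in c.items() if k!="pixels"})
E
```

```text
total 12
drwxr-xr-x  3 agent agent 4096 Dec  6 09:40 .
drwxr-xr-x 23 root  root  4096 Dec  6 09:40 ..
drwxr-xr-x  2 agent agent 4096 Dec  6 09:40 pics
{'clock': 0.0, 'joint_positions': array([ 1.10498963e+00,  3.20339438e-01,  1.56570640e+00,  4.33438013e-05,
        1.25740348e+00, -2.00052883e-02]), 'joint_vel': array([ 7.16259908e-05,  7.44224634e-04,  1.62779642e-04, -2.83015753e-03,
        6.43637799e-04, -2.81208324e-04]), 'joint_torque': array([-5.31424939e-04, -4.15518308e+01, -2.34164482e+01,  4.90218451e-05,
        8.22681788e-03, -3.04929210e-05]), 'position': array([247.70710385, 518.38435506, 238.44432093]), 'tool_rot': array([ 0.6902455 , -0.15648925,  0.15614519, -0.68897819]), 'force': array([ 0.68817246,  0.84438686, -0.21405931]), 'moment': array([-0.01377647,  0.00913594, -0.02134979]), 'gripper_width': 85.36995338184192}
8.0
scene {'vfov': 47.53880612457908, 'cx': 321.5742375513311, 'cy': 198.64219257304973, 'distortion': array([0.01206086, 0.        , 0.        , 0.        , 0.        ]), 'view': array([[-4.32941138e-01, -9.01397027e-01,  6.73577870e-03,
      
[... 649 characters left out ...]
85169805e-01, -8.12186878e-01,  4.38174277e-01,
        -1.26033799e+03],
       [ 0.00000000e+00,  0.00000000e+00,  0.00000000e+00,
         1.00000000e+00]]), 'shot': 2}
wrist {'vfov': 59.9351765139929, 'cx': 322.9838802335773, 'cy': 203.83466768064875, 'distortion': array([0.00880539, 0.        , 0.        , 0.        , 0.        ]), 'mount': array([[-2.94447878e-04, -9.62919588e-01, -2.69788401e-01,
        -6.83043371e+01],
       [-9.67885558e-04,  2.69788561e-01, -9.62919101e-01,
        -1.34580568e+02],
       [ 9.99999488e-01, -2.24051893e-05, -1.01143463e-03,
        -7.23582117e-01],
       [ 0.00000000e+00,  0.00000000e+00,  0.00000000e+00,
         1.00000000e+00]]), 'shot': 3}
```

View pics/scene0.png

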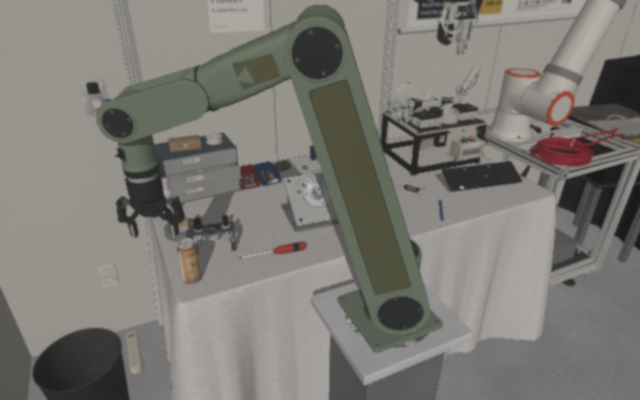

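View pics/side0.png

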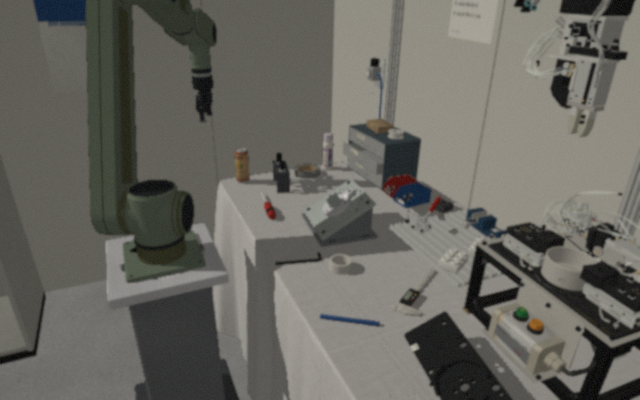

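View pics/wrist0.png

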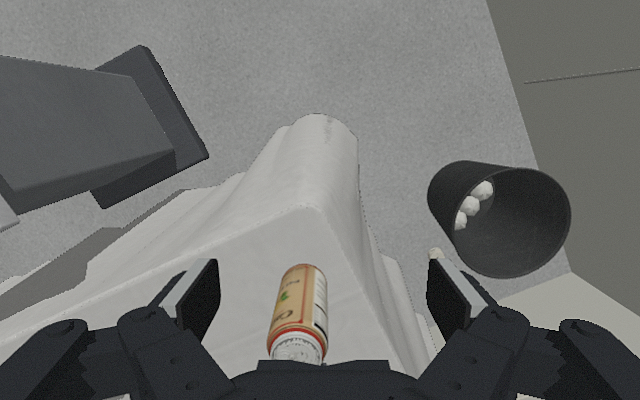

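```bash
cat > h.py <<'E'
import numpy as np, cv2
from scipy.spatial.transform import Rotation as R
from cell import sense, capture, recognise, regions_of, job_done
def toolT(s=None):
    s=s or sense(); T=np.eye(4); T[:3,:3]=R.from_quat(s["tool_rot"]).as_matrix(); T[:3,3]=s["position"]; return T
def view(c,T=None):
    if "view" in c: return c["view"]
    return np.linalg.inv(T@c["mount"])
def shot(n):
    T=toolT(); c=capture(n); c["V"]=view(c,T); return c
def K(c):
    f=200/np.tan(np.radians(c["vfov"]/2)); return np.array([[f,0,c["cx"]],[0,f,c["cy"]],[0,0,1.]])
def proj(c,P):
    P=np.atleast_2d(P); p=P@c["V"][:3,:3].T+c["V"][:3,3]; p=p*[1,-1,-1]
    q,_=cv2.projectPoints(p.reshape(-1,1,3),np.zeros(3),np.zeros(3),K(c),np.array(c["distortion"])); return q.reshape(-1,2)
def ray(c,uv):
    uv=np.array(uv,float).reshape(-1,1,2)
    n=cv2.undistortPoints(uv,K(c),np.array(c["distortion"])).reshape(-1,2)
    d=np.c_[n[:,0],-n[:,1],-np.ones(len(n))]; Rw=c["V"][:3,:3].T
    o=-Rw@c["V"][:3,3]; d=d@Rw.T; return o,d/np.linalg.norm(d,axis=1,keepdims=True)
def onz(c,uv,z):
    o,d=ray(c,uv); return o+d*((z-o[2])/d[:,2])[:,None]
def save(c,name,pts=None,crop=None,scale=1):
    im=c["pixels"][:,:,::-1].copy()
    if crop: x0,y0,x1,y1=crop; im=im[y0:y1,x0:x1]
    else: x0=y0=0
    im=cv2.resize(im,None,fx=scale,fy=scale,interpolation=cv2.INTER_CUBIC)
    if pts is not None:
        for p in np.atleast_2d(pts): cv2.circle(im,tuple(int(round(v)) for v in ((p[0]-x0)*scale,(p[1]-y0)*scale)),2,(0,255,255),-1)
    cv2.imwrite("pics/"+name,im)
def go(pos,y,z,s=None):
    """print shift/turn in tool axes to reach TCP pos, tool y axis (fingers), tool z axis (jaws)"""
    T=toolT(s); y=np.array(y,float);y/=np.linalg.norm(y); z=np.array(z,float); z-=y*(y@z); z/=np.linalg.norm(z)
    M=np.c_[np.cross(y,z),y,z]; d=T[:3,:3].T@(np.array(pos)-T[:3,3])
    for sg in (1,-1):
        N=M*[sg,1,sg]; rv=R.from_matrix(T[:3,:3].T@N).as_rotvec(degrees=True)
        print("shift",np.round(d,1),"turn",np.round(rv,2),"|",round(np.linalg.norm(d),1),round(np.linalg.norm(rv),1))
def st():
    s=sense(); T=toolT(s); print("t",round(s["clock"],2),"pos",np.round(s["position"],1),"y",np.round(T[:3,1],3),"z",np.round(T[:3,2],3),"F",np.round(s["force"],1),"w",round(s["gripper_width"],1),"q",np.round(s["joint_positions"],2)); return s
E
python3 - <<'E'
from h import *
things="index_plate arbor_foot lug_eye angle_base index_pin stout_pin pin_rack ring_blank screwdriver hex_key caliper".split()
for n in ("scene","side"):
    c=shot(n)
    for t in things:
        for r in recognise(c,t)[:2]: print(n,t,round(r["p"],2),np.round(r["location"]), np.round(proj(c,r["location"])[0]))
E
```

```text
scene index_plate 0.66 [520. -26.  82.] [314. 197.]
scene arbor_foot 0.77 [517. -28.  90.] [315. 195.]
scene lug_eye 0.68 [516. -25.  87.] [314. 196.]
scene angle_base 0.64 [512.  -3.  65.] [309. 203.]
scene index_pin 0.41 [470. 306.  84.] [225. 225.]
scene stout_pin 0.75 [481. 391.  91.] [196. 228.]
scene stout_pin 0.56 [471. 337.  86.] [215. 227.]
scene pin_rack 0.9 [475. 337.  82.] [214. 227.]
scene screwdriver 0.8 [355. 149.  23.] [286. 248.]
scene screwdriver 0.39 [480. 391.  90.] [196. 229.]
scene caliper 0.54 [ 524. -449.    6.] [412. 191.]
side index_plate 0.85 [521. -47.  97.] [334. 201.]
side arbor_foot 0.92 [525. -48.  96.] [336. 202.]
side lug_eye 0.98 [521. -47.  96.] [334. 202.]
side angle_base 0.6 [525. -93.  57.] [341. 219.]
side index_pin 0.57 [470. 292.  98.] [282. 167.]
side index_pin 0.41 [523. -45.  96.] [334. 201.]
side stout_pin 0.59 [482. 376. 107.] [277. 157.]
side pin_rack 0.62 [474. 283.  55.] [284. 179.]
side ring_blank 0.73 [ 434. -265.   22.] [340. 264.]
side screwdriver 0.63 [362. 116.  26.] [270. 209.]
side hex_key 0.61 [ 346. -190.   13.] [299. 260.]
side hex_key 0.46 [520. -44.  98.] [334. 201.]
side caliper 0.89 [ 526. -459.    5.] [408. 302.]
```

```bash
python3 - <<'E'
from h import *
s=st(); print(toolT(s)[:3,0])
n=np.array([-.5,0,.866]); p=np.array([520,-40,85])+n*220
print(p); go(p,-n,[0,1,0])
E
```

```text
t 1.35 pos [247.9 518.8 239.3] y [ 0.  0. -1.] z [0.431 0.902 0.   ] F [ 0.3 -0.  -0.5] w 85.3 q [ 1.1   0.32  1.56  0.    1.26 -0.02]
[ 9.02266112e-01 -4.31179617e-01 -7.31799479e-06]
[410.   -40.   275.52]
shift [ 387.2  -36.2 -434.3] turn [  6.68 -24.95 -29.5 ] | 583.0 39.2
shift [ 387.2  -36.2 -434.3] turn [ 40.14 149.79   9.09] | 583.0 155.3
```

>>> servo_tool:
  series:
    - [[33,-3,-37],[0,-2,-2],1]
    - [[66,-6,-74],[1,-4,-5],1]
    - [[100,-9,-112],[1.5,-6,-7],1]
    - [[133,-12,-150],[2,-8,-10],1]
    - [[166,-15,-186],[3,-11,-12.5],1]

```text
clock: 1.85
position: [317.6, 278.3, 254.5]
tool_rot: [-0.696, 0.008, -0.167, 0.698]
force: [2.4, 0.1, 0.3]
gripper_width: 85.4
```

```bash
python3 - <<'E'
from h import *
s=st()
n=np.array([-.5,0,.866]); p=np.array([520,-40,85])+n*220
go(p,-n,[0,1,0])
E
```

```text
t 1.85 pos [317.6 278.3 254.5] y [ 0.223 -0.025 -0.974] z [0.244 0.969 0.031] F [2.4 0.1 0.3] w 85.4 q [ 0.83 -0.    1.94 -0.21  1.07 -0.41]
shift [ 169.7    8.1 -285.4] turn [  3.52 -13.83 -16.84] | 332.1 22.1
shift [ 169.7    8.1 -285.4] turn [ 24.45 164.33   5.12] | 332.1 166.2
```

>>> servo_tool:
  series:
    - [[24,1,-41],[0.5,-2,-2.4],1]
    - [[48,2,-82],[1,-4,-4.8],1]
    - [[72,3,-123],[1.5,-6,-7.2],1]
    - [[96,4,-164],[2,-8,-9.6],1]
    - [[120,6,-202],[2.5,-10,-12],1]

```text
clock: 2.35
position: [382.0, 53.8, 269.6]
tool_rot: [-0.689, -0.13, -0.179, 0.69]
force: [0.8, 0.7, -0.1]
gripper_width: 85.4
```

```bash
python3 - <<'E'
from h import *
s=st()
n=np.array([-.5,0,.866]); p=np.array([520,-40,85])+n*220
go(p,-n,[0,1,0])
E
```

```text
t 2.35 pos [382.   53.8 269.6] y [ 0.425 -0.014 -0.905] z [0.067 0.998 0.016] F [ 0.8  0.7 -0.1] w 85.4 q [ 0.18 -0.21  2.14 -0.13  0.79 -1.24]
shift [ 34.    7.9 -91.6] turn [ 0.99 -3.82 -4.79] | 98.1 6.2
shift [ 34.    7.9 -91.6] turn [  7.37 176.02   1.52] | 98.1 176.2
```

>>> servo_tool:
  series:
    - [[15,3,-40],[0.4,-1.6,-2],1]
    - [[28,6,-76],[0.8,-3,-4],1]
    - [[34,8,-92],[1,-3.8,-4.8],1]
    - [[34,8,-92],[1,-3.8,-4.8],1]
    - [[34,8,-92],[1,-3.8,-4.8],1]

```text
clock: 2.85
position: [409.6, -40.9, 275.3]
tool_rot: [-0.683, -0.182, -0.184, 0.683]
force: [0.7, -0.0, -0.3]
gripper_width: 85.5
```

```bash
python3 - <<'E'
from h import *
s=st(); c=shot("wrist"); save(c,"w1.png"); np.savez("w1.npz",V=c["V"],px=c["pixels"])
for t in "index_plate arbor_foot lug_eye angle_base".split():
    for r in recognise(c,t)[:2]: print(t,round(r["p"],2),np.round(r["location"]), np.round(proj(c,r["location"])[0]))
E
```

```text
t 2.85 pos [409.6 -40.9 275.3] y [ 0.499 -0.001 -0.866] z [0.003 1.    0.001] F [ 0.7 -0.  -0.3] w 85.5 q [-0.2  -0.21  2.15  0.16  0.69 -1.87]
index_plate 0.78 [517. -36.  91.] [328. 177.]
arbor_foot 0.62 [518. -37.  90.] [327. 177.]
lug_eye 0.57 [519. -41.  91.] [323. 179.]
angle_base 0.85 [510. -32.  70.] [332. 159.]
```

View pics/w1.png

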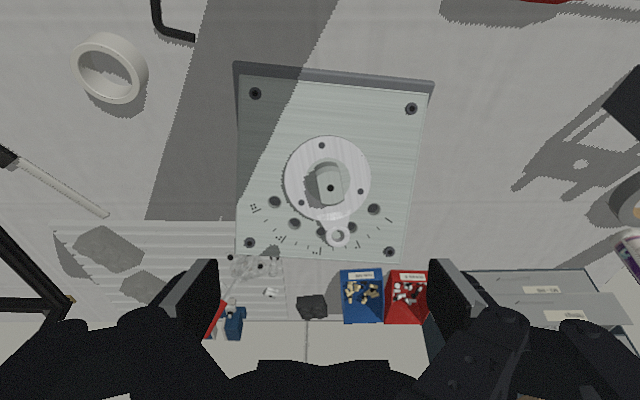

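```bash
python3 - <<'E'
from h import *
d=np.load("w1.npz"); c=dict(pixels=d["px"])
save(c,"w1a.png",crop=(225,50,445,210),scale=3.6)
save(c,"w1b.png",crop=(230,130,410,270),scale=4.2)
E
```

```text
(no output)
```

View pics/w1a.png

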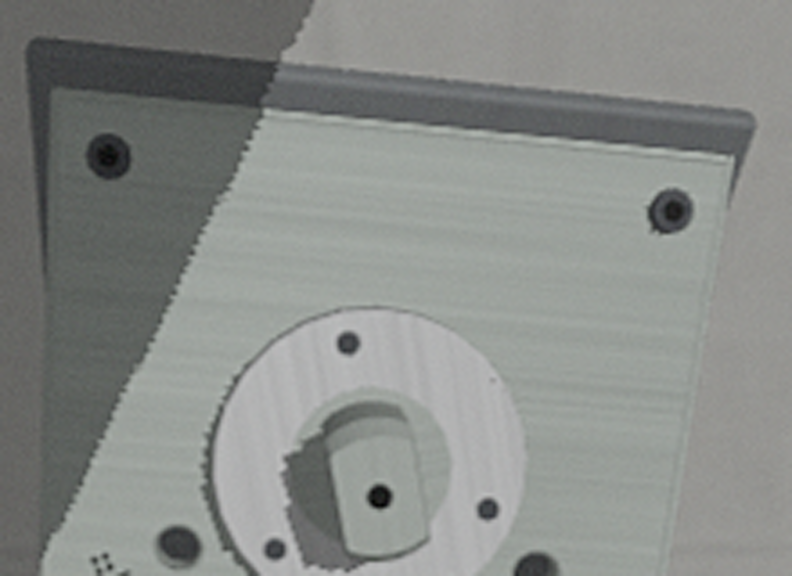

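View pics/w1b.png

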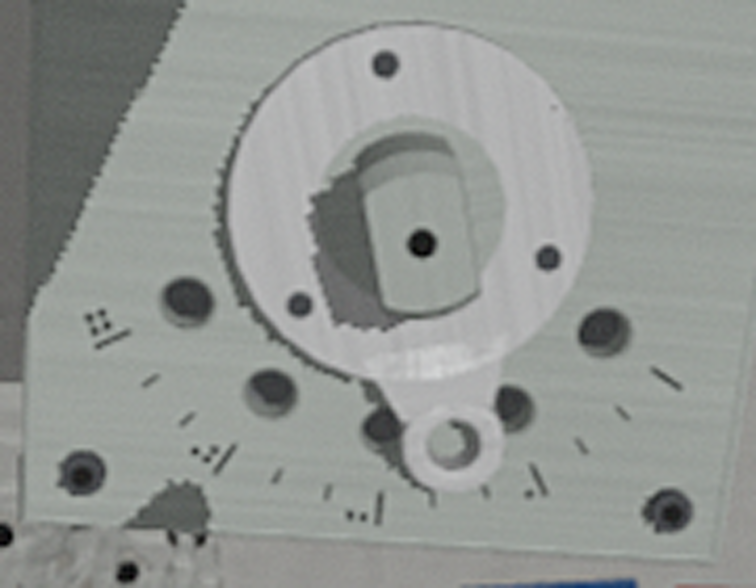

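```bash
cat > fit.py <<'E'
from h import *
from scipy.optimize import least_squares
t=np.radians(30)
def base(x,y,z,yaw):
    c,s=np.cos(yaw),np.sin(yaw); Rz=np.array([[c,-s,0],[s,c,0],[0,0,1]])
    xu=np.array([np.cos(t),0,np.sin(t)]); n=np.array([-np.sin(t),0,np.cos(t)]); yy=np.cross(n,xu)
    F=np.eye(4); F[:3,:3]=Rz@np.c_[xu,yy,n]; F[:3,3]=[x,y,z]; return F
# scale angle th: 0 = left(+y face), 60=uphill (+x), clockwise ; direction
def sdir(th): # 0 deg: 60 deg counterclockwise from x uphill 
    a=np.radians(60)-th; return np.array([np.cos(a),np.sin(a)])
def pts(F,L): return np.array(L)@F[:3,:3].T+F[:3,3]
E
python3 - <<'E'
from fit import *
d=np.load("w1.npz"); c=capture("wrist"); c["V"]=d["V"]
b=lambda x,y:((x+.5)/4.2-.5+230,(y+.5)/4.2-.5+130)
a=lambda x,y:((x+.5)/3.6-.5+225,(y+.5)/3.6-.5+50)
obs=np.array([a(50,88),a(733,157),b(22,520),b(716,559),b(187,301),b(270,393),b(604,332),b(423,243),b(455,446)])
w=np.array([1,1,1,1,2,2,2,2,2.])[:,None]
def model(p):
    x,y,z,yaw,u,v,th=p; F=base(x,y,z,yaw)
    L=[[-95,-95,0],[-95,95,0],[95,-95,0],[95,95,0]]
    for k in (120,90,0): e=sdir(np.radians(k))*64; L.append([u+e[0],v+e[1],0])
    L.append([u,v,48]); e=sdir(th)*64; L.append([u+e[0],v+e[1],12])
    return pts(F,L)
def res(p): return np.r_[((proj(c,model(p))-obs)*w).ravel(),(p[2]-74)/1.5]
r=least_squares(res,[515,-35,74,0,0,0,.8]); print(r.x,np.degrees(r.x[[3,6]])); print(np.round(proj(c,model(r.x))-obs,1))
np.save("F.npy",r.x)
E
```

```text
[ 5.29906897e+02 -3.76231599e+01  7.55124151e+01 -1.08247929e-01
  1.32363028e-01  5.65470118e-01  7.78950251e-01] [-6.20214945 44.63056182]
[[ 1.   0.3]
 [-0.9 -0.1]
 [ 0.3 -0.8]
 [-0.5 -0.1]
 [-0.3  0.4]
 [-0.   0.3]
 [ 0.3  0.3]
 [ 0.  -0.5]
 [-0.1 -0.3]]
```

```bash
python3 - <<'E'
from fit import *
p=np.load("F.npy"); F=base(*p[:4]); n=F[:3,2]; C=F[:3,3]+F[:3,0]*p[4]+F[:3,1]*p[5]
e=sdir(p[6]); ex=F[:3,0]*e[0]+F[:3,1]*e[1]; ey=np.cross(n,ex)
st(); print(C,n,ex,ey); go(C+n*110,-n,ey)
E
```

```text
t 3.15 pos [410.  -39.1 275.4] y [ 0.5    0.002 -0.866] z [-0.003  1.     0.   ] F [0.6 0.1 0.2] w 85.2 q [-0.2  -0.21  2.15  0.16  0.69 -1.87]
[530.08194713 -37.07338376  75.57859661] [-0.49707346  0.05401833  0.8660254 ] [0.85880025 0.17327411 0.48211846] [-0.12401655  0.98339112 -0.13252091]
shift [  4.4 123.3   7.7] turn [-3.17 -9.88  0.43] | 123.6 10.4
shift [  4.4 123.3   7.7] turn [ -0.64 170.05  -4.72] | 123.6 170.1
```

>>> servo_tool:
  series:
    - [[1,40,2],[-1,-3,0],1]
    - [[3,80,5],[-2,-6,0],1]
    - [[4.4,115,7.5],[-3,-9,0.3],1]
    - [[4.4,123,7.7],[-3.2,-9.9,0.4],1]
    - [[4.4,123,7.7],[-3.2,-9.9,0.4],1]

```text
clock: 3.65
position: [475.1, -30.2, 170.0]
tool_rot: [0.715, 0.234, 0.124, -0.647]
force: [-0.2, 0.2, 0.3]
gripper_width: 85.4
```

```bash
python3 - <<'E'
from h import *
capture("side")
for i in range(2): st()
c=shot("wrist"); save(c,"w2.png",crop=(120,0,520,300),scale=2); np.savez("w2.npz",V=c["V"],px=c["pixels"]); st()
E
```

```text
t 3.7 pos [475.3 -30.6 171.3] y [ 0.497 -0.054 -0.866] z [-0.125  0.983 -0.133] F [-0.  -0.3  0.5] w 85.2 q [-0.08  0.04  2.25 -0.04  0.34 -1.77]
t 3.7 pos [475.3 -30.6 171.3] y [ 0.497 -0.054 -0.866] z [-0.125  0.983 -0.133] F [-0.  -0.3  0.5] w 85.2 q [-0.08  0.04  2.25 -0.04  0.34 -1.77]
t 3.75 pos [475.4 -31.  172.2] y [ 0.499 -0.054 -0.865] z [-0.124  0.983 -0.133] F [-0.4 -0.6  0.9] w 85.5 q [-0.08  0.04  2.25 -0.04  0.34 -1.77]
```

View pics/w2.png

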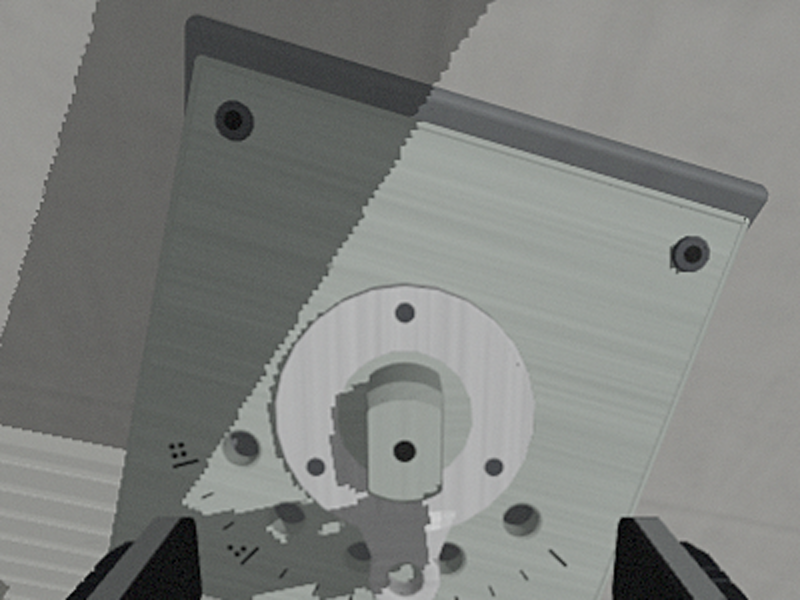

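```bash
python3 - <<'E'
from fit import *
d=np.load("w2.npz"); c=capture("wrist"); c["V"]=d["V"]
d1=np.load("w1.npz"); c1=dict(c); c1["V"]=d1["V"]
b=lambda x,y:((x+.5)/4.2-.5+230,(y+.5)/4.2-.5+130)
a=lambda x,y:((x+.5)/3.6-.5+225,(y+.5)/3.6-.5+50)
g=lambda x,y:((x+.5)/2-.5+120,(y+.5)/2-.5)
o1=np.array([a(50,88),a(733,157),b(22,520),b(716,559),b(187,301),b(270,393),b(604,332),b(423,243),b(455,446)])
o2=np.array([g(746,218),g(242,447),g(522,519),g(404,451),g(404,577)])
def model(p):
    x,y,z,yaw,u,v,th=p; F=base(x,y,z,yaw)
    L=[[-95,-95,0],[-95,95,0],[95,-95,0],[95,95,0]]
    for k in (120,90,0): e=sdir(np.radians(k))*64; L.append([u+e[0],v+e[1],0])
    L.append([u,v,48]); e=sdir(th)*64; L.append([u+e[0],v+e[1],12])
    return pts(F,L)
def r2(p): return proj(c,model(p)[[1,4,6,7,8]])-o2
p0=np.load("F.npy"); print(np.round(r2(p0),1))
def res(p): return np.r_[r2(p).ravel(),(p[2]-74)/1,p[4]/.3,p[5]/.3]
r=least_squares(res,p0); print(np.round(r.x,3),np.degrees(r.x[[3,6]])); print(np.round(r2(r.x),1))
def res(p): return np.r_[r2(p).ravel(),(proj(c1,model(p))-o1).ravel()*.6,(p[2]-74)/1,p[4]/.3,p[5]/.3]
r=least_squares(res,p0); print(np.round(r.x,3),np.degrees(r.x[[3,6]])); print(np.round(r2(r.x),1))
np.save("F2.npy",r.x)
p=r.x; F=base(*p[:4]); n=F[:3,2]; C=F[:3,3]+F[:3,0]*p[4]+F[:3,1]*p[5]
e=sdir(p[6]); ex=F[:3,0]*e[0]+F[:3,1]*e[1]; ey=np.cross(n,ex)
st();  go(C+n*26,-n,ey); go(C+n*48,-n,ey)
E
```

```text
[[ 1.1  0.1]
 [-0.8  0.8]
 [ 0.5  1. ]
 [ 1.2 -0.6]
 [ 1.1  1.4]]
[ 5.31412e+02 -3.73620e+01  7.40100e+01 -1.03000e-01  3.80000e-02
 -2.60000e-02  7.92000e-01] [-5.87629955 45.37711492]
[[-0.3  0.2]
 [-0.4  0.7]
 [ 0.1  0.1]
 [ 0.5 -1.2]
 [-0.   0.5]]
[ 5.30993e+02 -3.74590e+01  7.43500e+01 -1.05000e-01  4.80000e-02
  3.90000e-02  7.88000e-01] [-6.00427942 45.13816997]
[[ 0.1  0.2]
 [-0.7  0.5]
 [ 0.   0.3]
 [ 0.5 -1.2]
 [ 0.2  0.6]]
t 3.8 pos [475.5 -31.2 172.6] y [ 0.5   -0.055 -0.864] z [-0.123  0.983 -0.133] F [ 0.2 -0.2 -0.2] w 85.5 q [-0.08  0.03  2.25 -0.04  0.33 -1.77]
shift [-1. 87.  0.] turn [0.15 0.32 0.14] | 87.0 0.4
shift [-1. 87.  0.] turn [   0.22 -179.68   -0.24] | 87.0 179.7
shift [-1. 65. -0.] turn [0.15 0.32 0.14] | 65.0 0.4
shift [-1. 65. -0.] turn [   0.22 -179.68   -0.24] | 65.0 179.7
```

>>> servo_tool:
  series:
    - [[0,35,0],[0,0,0],1]
    - [[-1,65,0],[0.1,0.3,0.1],1]
    - [[-1,80,0],[0.1,0.3,0.1],1]
    - [[-1,85,0],[0.1,0.3,0.1],1]
    - [[-1,85,0],[0.1,0.3,0.1],1]

```text
clock: 4.3
position: [517.4, -36.4, 99.5]
tool_rot: [0.714, 0.233, 0.128, -0.647]
force: [-0.9, 0.3, -0.4]
gripper_width: 85.3
```

>>> servo_tool:
  series:
    - [[0,0,0],[0,0,0],0.3]
    - [[0,0,0],[0,0,0],-0.1]
    - [[0,0,0],[0,0,0],-1]
    - [[0,0,0],[0,0,0],-1]
    - [[0,0,0],[0,0,0],-1]
  squeeze: 50

```text
clock: 4.8
position: [517.3, -35.5, 100.2]
tool_rot: [0.714, 0.234, 0.128, -0.647]
force: [-3.7, 8.0, 7.0]
gripper_width: 22.2
```

```bash
python3 - <<'E'
from fit import *
p=np.load("F2.npy"); F=base(*p[:4]); n=F[:3,2]; C=F[:3,3]
s=st(); d=F[:3,:3].T@(s["position"]-C); print("in face",d); T=toolT(s); print(F[:3,:3].T@T[:3,1:])
for k in (45.14,90):
    e=sdir(np.radians(k)); ex=F[:3,0]*e[0]+F[:3,1]*e[1]; go(C+n*d[2],-n,np.cross(n,ex))
c=shot("wrist"); save(c,"w3.png"); st()
E
```

```text
t 4.8 pos [517.3 -35.5 100.2] y [ 0.5   -0.053 -0.864] z [-0.119  0.984 -0.129] F [-3.7  8.   7. ] w 22.2 q [-0.08  0.23  2.27 -0.09  0.12 -1.72]
in face [ 0.92071804  0.50608996 29.33007641]
[[ 3.36931270e-03 -2.56389793e-01  4.98819570e+02]
 [-1.40500351e-04  9.66572954e-01  1.87960896e+01]
 [-9.99994314e-01 -9.99666910e-04 -1.72280511e+02]]
shift [-1.  -0.  -0.3] turn [ 0.06 -0.    0.18] | 1.1 0.2
shift [-1.  -0.  -0.3] turn [-2.9e-01  1.8e+02  9.0e-02] | 1.1 180.0
shift [-1.  -0.  -0.3] turn [-2.000e-02  4.486e+01  2.000e-01] | 1.1 44.9
shift [-1.  -0.  -0.3] turn [ 2.5000e-01 -1.3514e+02  2.0000e-02] | 1.1 135.1
t 4.85 pos [517.2 -35.5 100.2] y [ 0.5   -0.053 -0.864] z [-0.119  0.984 -0.129] F [-3.8  7.3  8.2] w 22.4 q [-0.08  0.23  2.27 -0.09  0.12 -1.72]
```

View pics/w3.png

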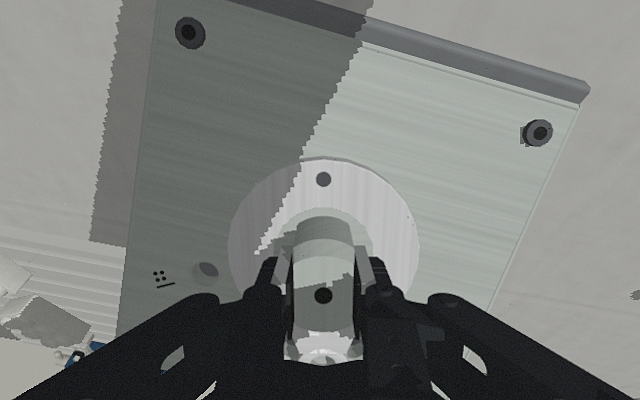

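>>> servo_tool:
  series:
    - [[0,0,0],[0,8,0],-1]
    - [[0,0,0],[0,16,0],-1]
    - [[0,0,0],[0,24,0],-1]
    - [[0,0,0],[0,32,0],-1]
    - [[0,0,0],[0,40,0],-1]

```text
clock: 5.35
position: [517.3, -35.5, 100.3]
tool_rot: [-0.626, 0.003, -0.366, 0.688]
force: [0.1, -0.8, -0.2]
gripper_width: 22.2
```

```bash
cat > ang.py <<'E'
from fit import *
p=np.load("F2.npy"); F=base(*p[:4]); n=F[:3,2]; C=F[:3,3]
def ang():
    s=st(); d=F[:3,:3].T@(s["position"]-C); print("in face",np.round(d,1)); T=toolT(s); z=F[:3,:3].T@T[:3,2]
    a=np.degrees(np.arctan2(z[1],z[0]))-90; print("jaw scale angle",60-a, "tilt err deg",np.round(np.degrees(F[:3,:2].T@T[:3,1]),2))
E
python3 -c "
from ang import *
ang()"
```

```text
t 5.35 pos [517.3 -35.5 100.3] y [ 0.5   -0.053 -0.864] z [0.464 0.859 0.216] F [ 0.1 -0.8 -0.2] w 22.2 q [-0.08  0.23  2.27 -0.09  0.12 -1.02]
in face [ 1.   0.5 29.4]
jaw scale angle 85.4332426061756 tilt err deg [ 0.19 -0.01]
```

>>> servo_tool:
  series:
    - [[0,0,0],[0,2.5,0],-1]
    - [[0,0,0],[0,4.6,0],-1]
    - [[0,0,0],[0,4.6,0],-1]
    - [[0,0,0],[0,4.6,0],-1]
    - [[0,0,0],[0,4.6,0],-1]

```text
clock: 5.85
position: [517.3, -35.5, 100.3]
tool_rot: [-0.611, 0.031, -0.391, 0.687]
force: [1.7, -0.5, -0.6]
gripper_width: 22.3
```

```bash
python3 -c "
from ang import *
ang()
c=shot('wrist'); save(c,'w4.png'); np.savez('w4.npz',V=c['V'],px=c['pixels'])"
```

```text
t 5.85 pos [517.3 -35.5 100.3] y [ 0.5   -0.053 -0.864] z [0.521 0.816 0.251] F [ 1.7 -0.5 -0.6] w 22.3 q [-0.08  0.23  2.27 -0.09  0.12 -0.94]
in face [ 1.   0.5 29.4]
jaw scale angle 90.00874734091798 tilt err deg [ 0.19 -0.01]
```

View pics/w4.png

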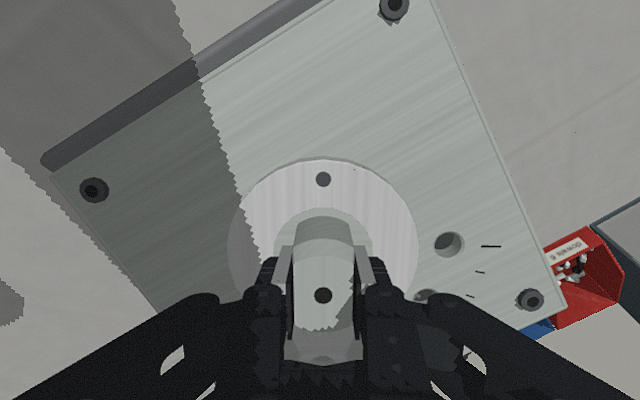

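>>> servo_tool:
  series:
    - [[0,0,0],[0,0,0],1]
    - [[0,0,0],[0,0,0],1]
    - [[0,0,0],[0,0,0],1]
    - [[0,-20,0],[0,0,0],1]
    - [[0,-60,0],[0,0,0],1]

```text
clock: 6.4
position: [486.4, -32.2, 150.5]
tool_rot: [-0.612, 0.033, -0.39, 0.688]
force: [0.5, 0.2, 0.4]
gripper_width: 85.3
```

>>> servo_tool:
  series:
    - [[0,-45,0],[0,-3,0],1]
    - [[0,-80,0],[0,-6,0],1]
    - [[0,-100,0],[0,-10,0],1]
    - [[0,-100,0],[0,-10,0],1]
    - [[0,-100,0],[0,-10,0],1]

```text
clock: 6.9
position: [436.7, -27.0, 237.1]
tool_rot: [-0.643, -0.027, -0.335, 0.688]
force: [0.6, 0.1, 0.0]
gripper_width: 85.4
```

```bash
python3 -c "
from ang import *
ang()
c=shot('wrist'); save(c,'w5.png'); np.savez('w5.npz',V=c['V'],px=c['pixels'])"
```

```text
t 6.9 pos [436.7 -27.  237.1] y [ 0.496 -0.052 -0.867] z [0.394 0.903 0.171] F [0.6 0.1 0. ] w 85.4 q [-0.08 -0.12  2.19 -0.03  0.55 -1.18]
in face [ -0.8   0.6 188.4]
jaw scale angle 80.07159756034828 tilt err deg [-0.09 -0.01]
```

View pics/w5.png

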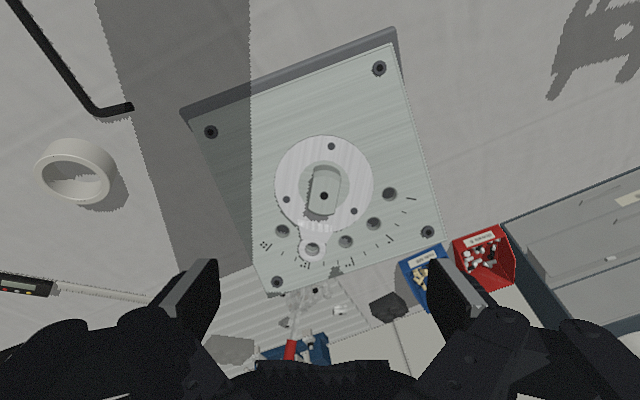

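```bash
python3 - <<'E'
from fit import *
d=np.load("w5.npz"); c=capture("wrist"); c["V"]=d["V"]; c["pixels"]=d["px"]
p=np.load("F2.npy"); F=base(*p[:4]); e=sdir(np.radians(90))
L=[[e[0]*64,e[1]*64,12],[0,0,48]]+[[*(sdir(np.radians(k))*64),0] for k in (0,30,60,90,120)]
pr=proj(c,pts(F,L)); print(pr)
save(c,"w5a.png",crop=(240,120,430,300),scale=3.2)
save(c,"w5b.png",pts=pr,crop=(255,180,435,270),scale=4.2)
np.save("ringV.npy",c["V"])
E
```

```text
[[311.82449344 248.98312896]
 [323.30321851 194.75004848]
 [388.94039502 193.73118292]
 [373.16788505 223.41861065]
 [345.24632639 241.51375665]
 [312.19202651 244.25539059]
 [281.69470276 231.10349978]]
```

View pics/w5a.png

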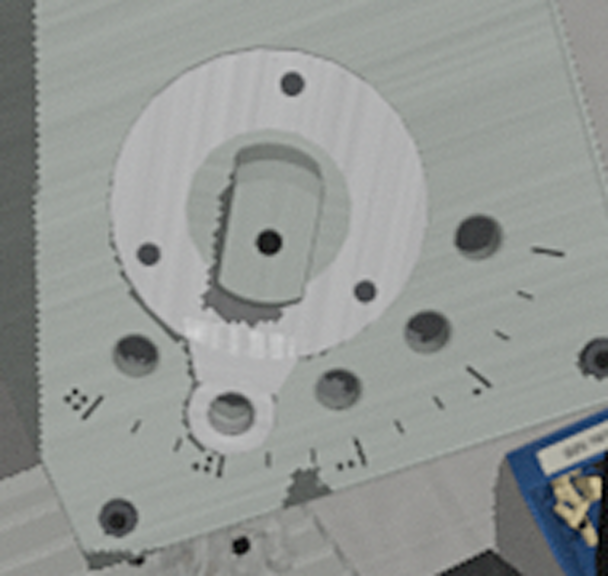

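View pics/w5b.png

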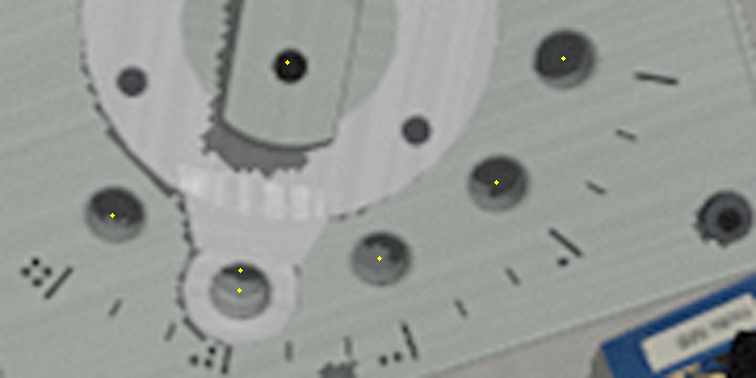

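```bash
cat > kin.py <<'E'
from h import *
def Ry(a): return R.from_euler('y',a).as_matrix()
def Rz(a): return R.from_euler('z',a).as_matrix()
def cols(q):
    A=Rz(q[0]); B=A@Ry(q[1]); D=B@Ry(q[2]); E=D@Rz(q[3])@Ry(q[4]); X=np.array([1,0,0]); Z=np.array([0,0,1])
    return np.c_[A@X,A@Z,B@Z,D@X,D@Z,E@Z],E
data=[([247.9,518.8,239.3],[1.105,.32,1.565,0,1.257]),([317.6,278.3,254.5],[.83,0,1.94,-.21,1.07]),([382,53.8,269.6],[.18,-.21,2.14,-.13,.79]),([409.6,-40.9,275.3],[-.2,-.21,2.15,.16,.69]),([475.3,-30.6,171.3],[-.08,.04,2.25,-.04,.34]),([517.3,-35.5,100.3],[-.08,.23,2.27,-.09,.12]),([436.7,-27,237.1],[-.08,-.12,2.19,-.03,.55])]
def fitk():
    A=np.vstack([cols(q)[0] for _,q in data]); b=np.hstack([p for p,_ in data])
    # ridge toward a2x=0
    A2=np.vstack([A,.3*np.eye(6)[[0,3]]]); b2=np.r_[b,0,0]
    x=np.linalg.lstsq(A2,b2,rcond=None)[0]; return x,(A@x-b).reshape(-1,3)
E
python3 - <<'E'
from kin import *
x,r=fitk(); print(np.round(x,1)); print(np.round(r,1))
for p,q in data[:3]: print(np.round(cols(q)[1][:,2],3))
from scipy.optimize import least_squares
from fit import *
pp=np.load("F2.npy"); F=base(*pp[:4]); e=sdir(np.radians(90))
for h in (29,45,70,100,130):
  for tilt in (0,):
    pos=pts(F,[[e[0]*64,e[1]*64,h]])[0]; y=-F[:3,2]
    f=lambda q:(lambda c:np.r_[(c[0]@x-pos)/100,(c[1][:,2]-y)*3])(cols(q))
    s=least_squares(f,[-.1,.2,2.2,0,.3],bounds=([-3,-.8,.21,-1.3,.05],[3,2,2.61,4.4,2.6])); print(h,np.round(s.x,2),s.cost,np.round(pos))
E
```

```text
[ 13.5 119.1 571.4   8.5 401.2 288.1]
[[  9.   -7.7   2. ]
 [  7.7  -0.7   2.9]
 [  2.  -10.9  -1.9]
 [ -4.6 -11.4   0.9]
 [ -3.5 -11.1  -3.1]
 [  1.5  -9.2  -1. ]
 [ -1.6 -12.4   0.1]]
[-0. -0. -1.]
[ 0.228 -0.021 -0.973]
[ 0.421 -0.017 -0.907]
29 [-0.14  0.24  2.14  0.07  0.24] 4.909349630879357e-23 [561. -73. 127.]
45 [-0.14  0.21  2.14  0.06  0.27] 4.0002822191990584e-30 [553. -72. 141.]
70 [-0.14  0.16  2.13  0.05  0.33] 7.399879220908648e-23 [541. -71. 163.]
100 [-0.14  0.1   2.12  0.05  0.4 ] 5.499949040907688e-20 [526. -69. 189.]
130 [-0.14  0.05  2.1   0.04  0.47] 1.6156099754217726e-30 [511. -68. 215.]
```

```bash
python3 - <<'E'
from h import *
st(); go([452,325,280],[0,0,-1],[0,1,0])
E
```

```text
t 7.0 pos [436.5 -27.  235.8] y [ 0.493 -0.052 -0.868] z [0.394 0.903 0.17 ] F [-0.4 -0.3 -0.7] w 85.2 q [-0.08 -0.12  2.19 -0.03  0.55 -1.18]
shift [-117.4  -49.1  331.5] turn [ -3.65 -25.46  29.77] | 355.1 39.3
shift [-117.4  -49.1  331.5] turn [-40.41 149.38  -4.96] | 355.1 154.8
```

>>> servo_tool:
  series:
    - [[-15,-8,44],[-0.5,-3,4],1]
    - [[-31,-15,88],[-1,-7,8],1]
    - [[-47,-22,132],[-1.5,-10,12],1]
    - [[-63,-29,176],[-2,-13.5,16],1]
    - [[-79,-36,220],[-2.5,-17,20],1]

```text
clock: 7.5
position: [444.2, 209.4, 266.2]
tool_rot: [-0.696, -0.007, -0.11, 0.709]
force: [1.7, 0.1, -0.1]
gripper_width: 85.8
```

```bash
python3 - <<'E'
from h import *
st(); go([452,325,280],[0,0,-1],[0,1,0])
E
```

```text
t 7.5 pos [444.2 209.4 266.2] y [ 0.165  0.007 -0.986] z [0.142 0.989 0.03 ] F [ 1.7  0.1 -0.1] w 85.8 q [ 0.46  0.1   1.8  -0.08  1.09 -0.94]
shift [ -6.9 -11.6 115.9] turn [-1.07 -8.32  9.48] | 116.7 12.7
shift [ -6.9 -11.6 115.9] turn [-14.21 171.09  -1.6 ] | 116.7 171.7
```

>>> servo_tool:
  series:
    - [[-2,-4,42],[-0.4,-3,3.4],1]
    - [[-5,-8,82],[-0.8,-6,6.8],1]
    - [[-7,-11.6,112],[-1,-8.3,9.5],1]
    - [[-7,-11.6,116],[-1,-8.3,9.5],1]
    - [[-7,-11.6,116],[-1,-8.3,9.5],1]

```text
clock: 8.0
position: [452.1, 325.6, 277.6]
tool_rot: [0.708, -0.001, -0.001, -0.707]
force: [-0.5, -0.8, -0.5]
gripper_width: 85.4
```

```bash
python3 - <<'E'
from h import *
capture("side")
st(); c=shot("wrist"); save(c,"w6.png"); np.savez("w6.npz",V=c["V"],px=c["pixels"])
for t in "index_pin stout_pin pin_rack".split():
    for r in recognise(c,t)[:3]: print(t,round(r["p"],2),np.round(r["location"]), np.round(proj(c,r["location"])[0]))
E
```

```text
t 8.05 pos [451.7 324.6 278.1] y [-0.003 -0.001 -1.   ] z [ 0.001  1.    -0.001] F [0.1 0.1 0.7] w 85.4 q [ 0.6   0.27  1.54  0.    1.34 -0.97]
index_pin 0.75 [468. 310. 105.] [308. 203.]
stout_pin 0.78 [482. 383. 116.] [389. 221.]
pin_rack 0.65 [474. 342.  83.] [341. 203.]
```

View pics/w6.png

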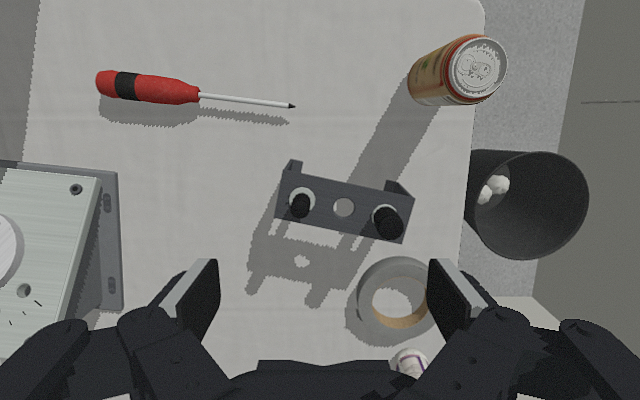

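```bash
python3 - <<'E'
from h import *
d=np.load("w6.npz"); c=dict(pixels=d["px"]); save(c,"w6a.png",crop=(265,150,425,255),scale=4.8)
E
```

```text
(no output)
```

View pics/w6a.png

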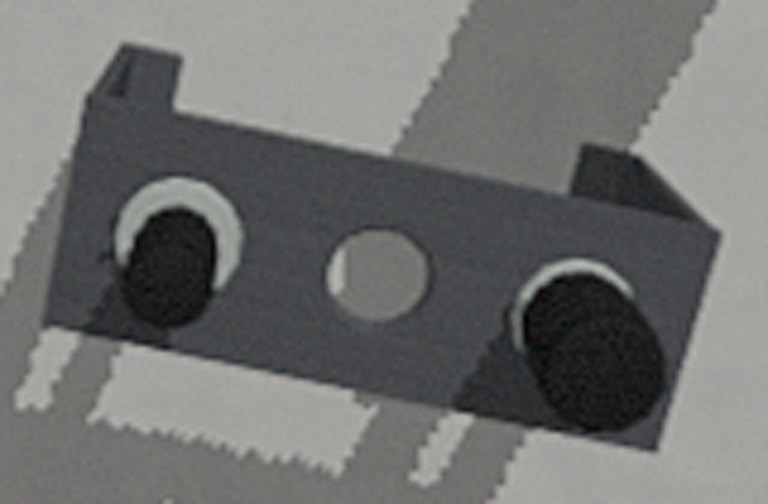

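```bash
python3 - <<'E'
from h import *
d=np.load("w6.npz"); c=capture("wrist"); c["V"]=d["V"]; c["pixels"]=d["px"]
g=lambda x,y:((x+.5)/4.8-.5+265,(y+.5)/4.8-.5+150)
col=onz(c,[g(179,241)],84)[0]; top=onz(c,[g(169,281)],118)[0]; mid=onz(c,[g(379,276)],80)[0]; st_=onz(c,[g(573,322)],84)[0]
print(col,top,mid,st_)
P=col[:2]; L=[[*(P+13*np.array([np.cos(a),np.sin(a)])),84] for a in np.linspace(0,6.28,40)]+[[*(P+8.5*np.array([np.cos(a),np.sin(a)])),118] for a in np.linspace(0,6.28,40)]
save(c,"w6b.png",pts=proj(c,L),crop=(265,150,425,255),scale=4.8)
st(); go([*P,84+8+14+60],[0,0,-1],[0,1,0])
E
```

```text
[470.67048235 303.25925363  84.        ] [469.28942532 303.4608668  118.        ] [479.2623377  344.48055716  80.        ] [488.01905362 384.54481203  84.        ]
t 8.3 pos [451.7 324.  280.2] y [-0.     0.001 -1.   ] z [0.002 1.    0.001] F [-0.7  0.1  0. ] w 85.1 q [ 0.6   0.27  1.54  0.    1.34 -0.97]
shift [ 19.  114.2 -20.9] turn [-0.07 -0.09 -0.  ] | 117.6 0.1
shift [ 19.  114.2 -20.9] turn [ 0.0000e+00  1.7991e+02 -1.0000e-01] | 117.6 179.9
```

View pics/w6b.png

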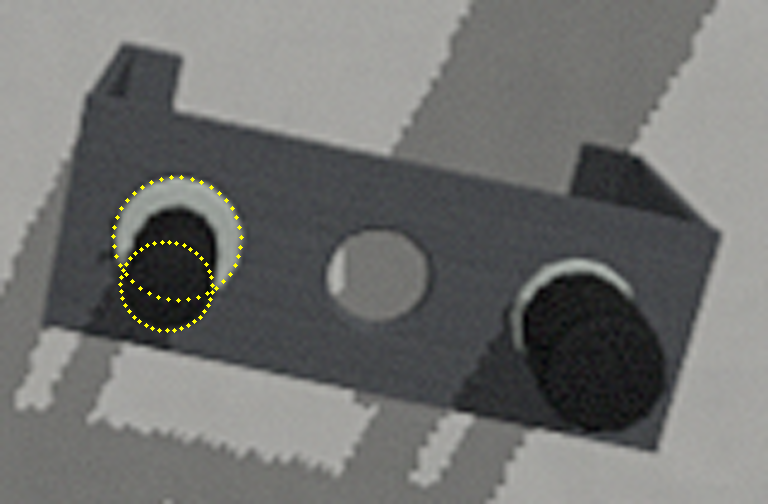

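>>> servo_tool:
  series:
    - [[18.3,20,-20.6],[0,0,0],0.2]
    - [[18.3,65,-20.6],[0,0,0],0.2]
    - [[18.3,110,-20.6],[0,0,0],0.2]
    - [[18.3,125,-20.6],[0,0,0],0.2]
    - [[18.3,125,-20.6],[0,0,0],0.2]

```text
clock: 8.8
position: [468.4, 301.9, 152.8]
tool_rot: [0.708, -0.003, -0.001, -0.706]
force: [0.2, 0.7, 0.5]
gripper_width: 51.5
```

```bash
python3 - <<'E'
from h import *
st(); c=shot("wrist"); save(c,"w7.png"); np.savez("w7.npz",V=c["V"],px=c["pixels"])
P=[470,303.4]
L=[[*(P+13*np.array([np.cos(a),np.sin(a)])),84] for a in np.linspace(0,6.28,40)]+[[*(P+8.5*np.array([np.cos(a),np.sin(a)])),118] for a in np.linspace(0,6.28,40)]
save(c,"w7.png",pts=proj(c,L),crop=(200,150,440,330),scale=3)
st(); go([*P,96],[0,0,-1],[0,1,0])
E
```

```text
t 8.8 pos [468.4 301.9 152.8] y [-0.005 -0.002 -1.   ] z [ 0.002  1.    -0.002] F [0.2 0.7 0.5] w 51.5 q [ 0.55  0.36  1.73  0.    1.05 -1.02]
t 8.85 pos [469.7 302.8 154.8] y [-0.001  0.    -1.   ] z [0.002 1.    0.   ] F [-0.7 -0.7 -0.1] w 51.3 q [ 0.55  0.36  1.73  0.    1.05 -1.02]
shift [ 0.4 58.8  0.5] turn [-0.02 -0.13 -0.07] | 58.8 0.1
shift [ 0.4 58.8  0.5] turn [ 1.1000e-01  1.7987e+02 -3.0000e-02] | 58.8 179.9
```

View pics/w7.png

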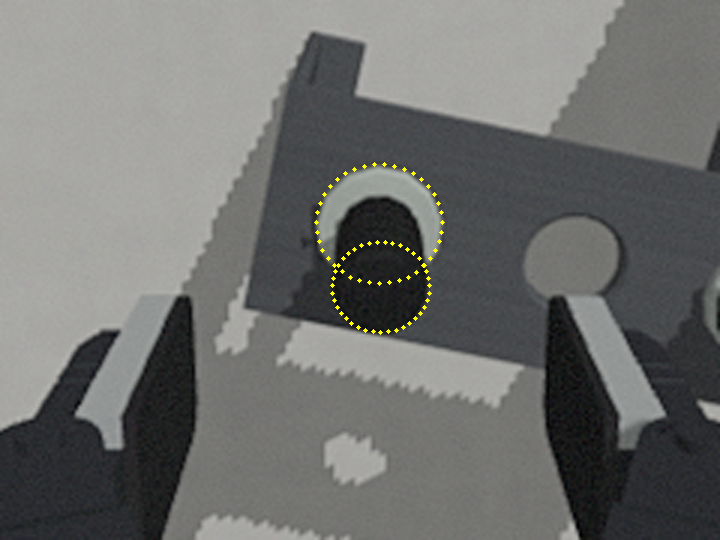

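>>> servo_tool:
  series:
    - [[0.3,30,0.5],[0,0,0],0.2]
    - [[0.3,50,0.5],[0,0,0],0.2]
    - [[0.3,58.5,0.5],[0,0,0],0.2]
    - [[0.3,58.5,0.5],[0,0,0],0.2]
    - [[0.3,58.5,0.5],[0,0,0],0.2]

```text
clock: 9.35
position: [470.9, 303.9, 98.0]
tool_rot: [-0.706, 0.0, -0.001, 0.708]
force: [-0.5, 1.5, 0.8]
gripper_width: 51.5
```

>>> servo_tool:
  series:
    - [[0,0,0],[0,0,0],-0.3]
    - [[0,0,0],[0,0,0],-1]
    - [[0,0,0],[0,0,0],-1]
    - [[0,0,0],[0,0,0],-1]
    - [[0,0,0],[0,0,0],-1]
  squeeze: 90

```text
clock: 9.85
position: [471.5, 304.3, 99.3]
tool_rot: [-0.706, -0.0, -0.002, 0.708]
force: [-0.4, -0.8, 5.3]
gripper_width: 14.6
```

```bash
python3 - <<'E'
from h import *
st(); c=shot("wrist"); save(c,"w8.png",crop=(200,150,440,330),scale=3)
E
```

```text
t 9.85 pos [471.5 304.3  99.3] y [ 0.003  0.003 -1.   ] z [0.002 1.    0.003] F [-0.4 -0.8  5.3] w 14.6 q [ 0.55  0.42  1.8   0.    0.92 -1.02]
```

View pics/w8.png

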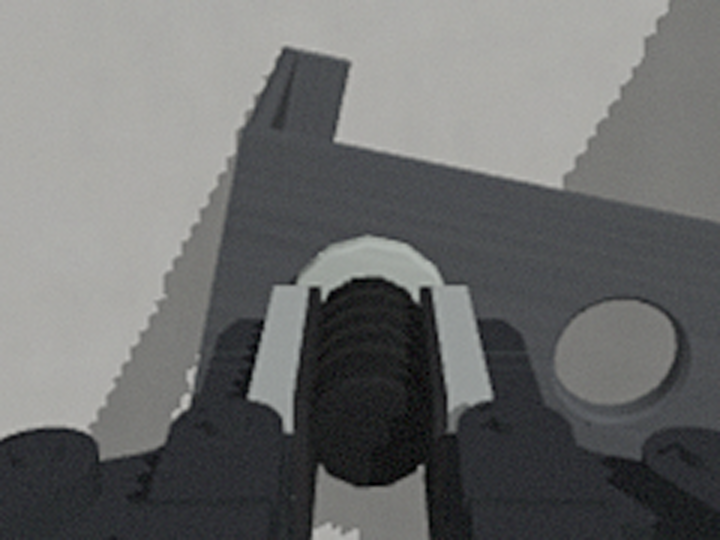

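>>> servo_tool:
  series:
    - [[0,-25,0],[0,0,0],-1]
    - [[0,-65,0],[0,0,0],-1]
    - [[0,-105,0],[0,0,0],-1]
    - [[0,-130,0],[0,0,0],-1]
    - [[0,-130,0],[0,0,0],-1]

```text
clock: 10.4
position: [472.8, 305.0, 233.5]
tool_rot: [-0.704, -0.003, -0.005, 0.71]
force: [0.4, 1.1, -1.6]
gripper_width: 14.5
```

```bash
python3 - <<'E'
from h import *
capture("side"); st(); c=shot("wrist"); T=toolT(); c["V"]=np.linalg.inv(c["mount"]) # tool-frame projection
save(c,"w9.png",crop=(220,130,440,330),scale=3.5)
st()
E
```

```text
t 10.45 pos [471.6 304.3 230.8] y [ 0.007  0.005 -1.   ] z [0.002 1.    0.005] F [ 0.3 -0.1 -2.3] w 14.5 q [ 0.55  0.3   1.62  0.    1.22 -1.02]
t 10.5 pos [470.7 303.7 228.9] y [ 0.003  0.003 -1.   ] z [0.002 1.    0.003] F [ 0.2 -0.  -0.7] w 14.1 q [ 0.55  0.3   1.62  0.    1.22 -1.02]
```

View pics/w9.png

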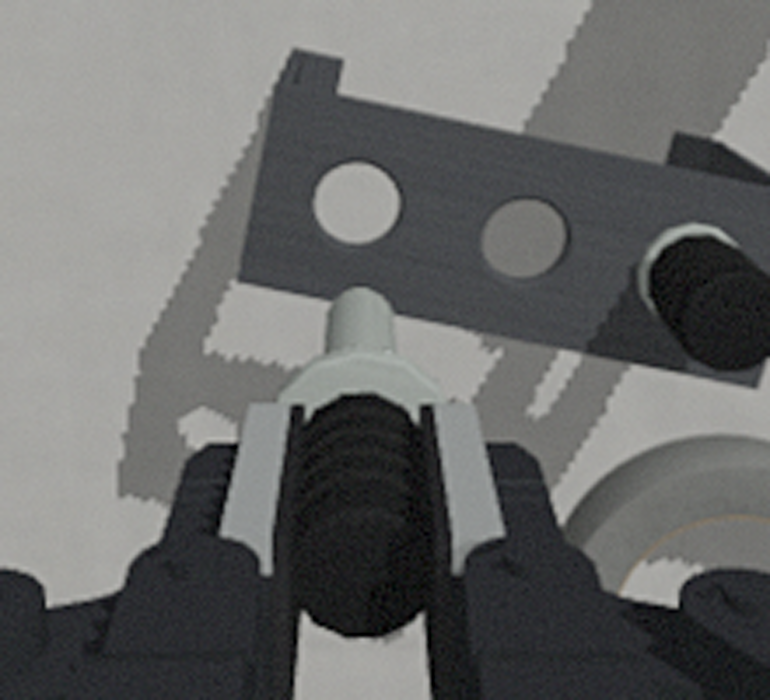

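```bash
cat > pinov.py <<'E'
from h import *
def pinpts(tx,ty,tz,ax=0,az=0):
    # circles: along pin z from tip, in tool frame, z_pin=-y tool; ax, az small tilts
    A=R.from_rotvec([ax,0,az]).as_matrix(); L=[]
    for h,r in ((0,2.5),(12,6),(60,13),(64,13),(98,8.5)):
        for a in np.linspace(0,2*np.pi,48): L.append([r*np.cos(a),-h,r*np.sin(a)])
    # pivot about handle mid (h=82)
    L=np.array(L); piv=np.array([0,-82,0]); return (L-piv)@A.T+piv+[tx,ty,tz]
E
python3 - <<'E'
from pinov import *
c=shot("wrist"); st(); c["V"]=np.linalg.inv(c["mount"])
import pickle; pickle.dump({k:c[k] for k in c},open("w9.pkl","wb"))
save(c,"w9a.png",pts=proj(c,pinpts(-1,78,0)),crop=(260,190,380,330),scale=4.2)
E
```

```text
t 10.55 pos [470.3 303.4 227.8] y [ 0.001  0.002 -1.   ] z [0.002 1.    0.002] F [ 0.3  0.  -1.8] w 14.5 q [ 0.55  0.3   1.62  0.    1.22 -1.02]
```

View pics/w9a.png

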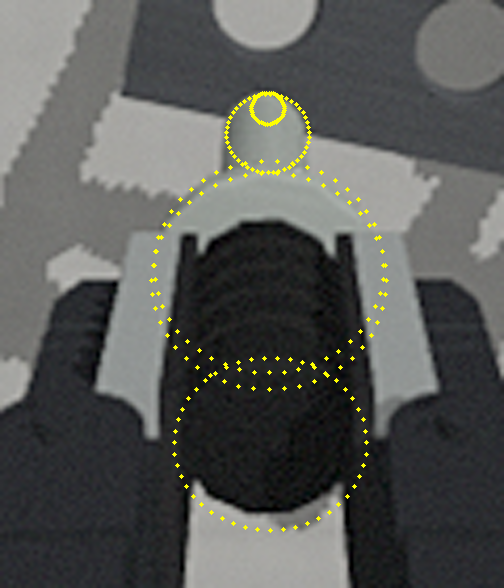

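```bash
cat > tgt.py <<'E'
from fit import *
p=np.load("F2.npy"); F=base(*p[:4]); n=F[:3,2]
e=sdir(np.radians(90)); ex=F[:3,0]*e[0]+F[:3,1]*e[1]; ey=np.cross(n,ex)
H=pts(F,[[e[0]*64,e[1]*64,0]])[0]
def pintgt(ztip,tx=-.5,ty=78,tz=0): return H+n*(ztip+ty)-ex*tx-ey*tz
E
python3 - <<'E'
from tgt import *
st(); print(H,n,ex,ey); print(pintgt(55)); go(pintgt(55),-n,ey)
E
```

```text
t 10.55 pos [470.3 303.4 227.8] y [ 0.001  0.002 -1.   ] z [0.002 1.    0.002] F [ 0.3  0.  -1.8] w 14.5 q [ 0.55  0.3   1.62  0.    1.22 -1.02]
[575.38242291 -74.30420707 102.06234894] [-0.49725704  0.05230137  0.8660254 ] [ 0.69358419 -0.5757091   0.4330127 ] [0.52122586 0.81598015 0.25      ]
[509.59402833 -67.63597916 217.460234  ]
shift [  40.2    9.8 -371. ] turn [  6.26  35.01 -29.78] | 373.3 46.4
shift [  40.2    9.8 -371. ] turn [ -38.51 -139.99   -8.09] | 373.3 145.4
```

>>> servo_tool:
  series:
    - [[4,-2,-38],[0.6,3,-3],-1]
    - [[9,-4,-83],[1.4,8,-6.5],-1]
    - [[14,-4,-128],[2.2,12,-10],-1]
    - [[18,-3,-173],[3,16.5,-14],-1]
    - [[23,-1,-218],[3.7,20.5,-17.5],-1]

```text
clock: 11.05
position: [491.2, 83.5, 226.3]
tool_rot: [-0.664, 0.02, -0.234, 0.71]
force: [0.1, 0.1, -1.0]
gripper_width: 14.5
```

```bash
python3 - <<'E'
from tgt import *
st(); go(pintgt(55),-n,ey)
E
```

```text
t 11.05 pos [491.2  83.5 226.3] y [ 0.305  0.008 -0.952] z [0.339 0.933 0.117] F [ 0.1  0.1 -1. ] w 14.5 q [ 0.17  0.07  1.96 -0.06  0.8  -1.  ]
shift [  68.1   12.8 -135.9] turn [  2.66  14.4  -12.33] | 152.5 19.1
shift [  68.1   12.8 -135.9] turn [ -17.88 -164.62   -3.85] | 152.5 165.6
```

>>> servo_tool:
  series:
    - [[20,3,-40],[0.8,4.2,-3.6],-1]
    - [[40,6,-80],[1.6,8.5,-7.2],-1]
    - [[58,10,-116],[2.3,12.2,-10.5],-1]
    - [[68,12.8,-136],[2.7,14.4,-12.3],-1]
    - [[68,12.8,-136],[2.7,14.4,-12.3],-1]

```text
clock: 11.55
position: [507.0, -69.6, 214.1]
tool_rot: [-0.612, 0.036, -0.39, 0.687]
force: [-1.3, 0.0, -1.4]
gripper_width: 14.4
```

>>> servo_tool:
  series:
    - [[0,0,0],[0,0,0],-1]
    - [[0,0,0],[0,0,0],-1]
    - [[0,0,0],[0,0,0],-1]
    - [[0,0,0],[0,0,0],-1]
    - [[0,0,0],[0,0,0],-1]

```text
clock: 12.05
position: [507.2, -69.0, 214.3]
tool_rot: [-0.612, 0.035, -0.389, 0.688]
force: [0.6, 0.6, -0.9]
gripper_width: 14.6
```

```bash
python3 - <<'E'
from tgt import *
st(); go(pintgt(55),-n,ey); go(pintgt(20),-n,ey)
c=shot("wrist"); st(); 
L=[list(H+n*12+7*(np.cos(a)*ex+np.sin(a)*ey)) for a in np.linspace(0,6.28,40)]
save(c,"w10.png",pts=proj(c,L),crop=(220,130,440,330),scale=3.5)
E
```

```text
t 12.05 pos [507.2 -69.  214.3] y [ 0.492 -0.052 -0.869] z [0.525 0.814 0.248] F [ 0.6  0.6 -0.9] w 14.6 q [-0.18  0.04  2.11  0.08  0.48 -1.18]
shift [ 2.2 -1.7  3.1] turn [ 0.2  -0.18 -0.31] | 4.2 0.4
shift [ 2.2 -1.7  3.1] turn [  0.48 179.82   0.31] | 4.2 179.8
shift [ 2.4 33.3  3.3] turn [ 0.2  -0.18 -0.31] | 33.5 0.4
shift [ 2.4 33.3  3.3] turn [  0.48 179.82   0.31] | 33.5 179.8
t 12.1 pos [507.2 -69.1 214.2] y [ 0.492 -0.052 -0.869] z [0.525 0.814 0.248] F [-0.7 -0.1 -0.8] w 14.2 q [-0.18  0.04  2.11  0.08  0.48 -1.18]
```

View pics/w10.png

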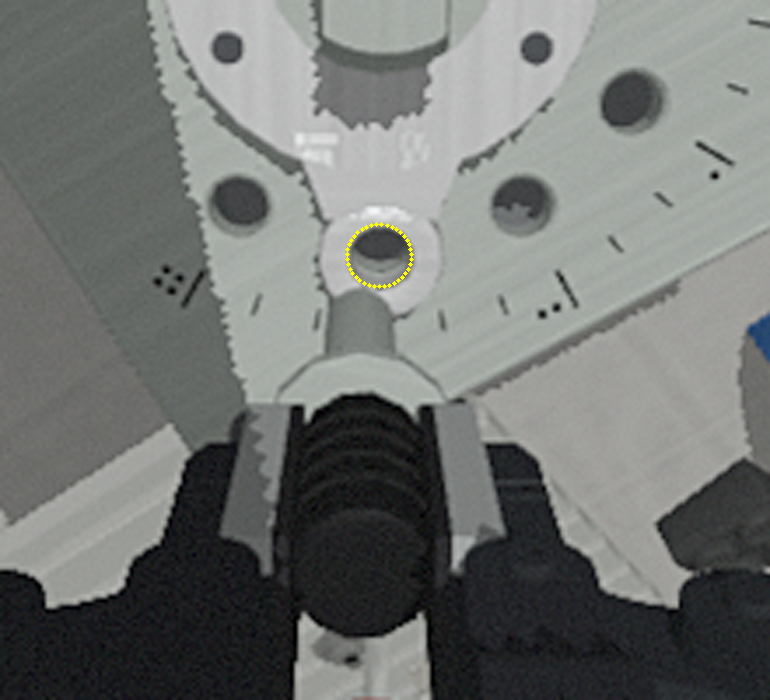

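>>> servo_tool:
  series:
    - [[2.4,0,3.2],[0.2,-0.2,-0.3],-1]
    - [[2.4,15,3.2],[0.2,-0.2,-0.3],-1]
    - [[2.4,30,3.2],[0.2,-0.2,-0.3],-1]
    - [[2.4,33,3.2],[0.2,-0.2,-0.3],-1]
    - [[2.4,33,3.2],[0.2,-0.2,-0.3],-1]

```text
clock: 12.6
position: [526.8, -69.5, 187.1]
tool_rot: [-0.612, 0.032, -0.39, 0.688]
force: [-0.1, 0.1, -0.5]
gripper_width: 14.5
```

>>> servo_tool:
  series:
    - [[0,0,0],[0,0,0],-1]
    - [[0,0,0],[0,0,0],-1]
    - [[0,0,0],[0,0,0],-1]
    - [[0,0,0],[0,0,0],-1]
    - [[0,0,0],[0,0,0],-1]

```text
clock: 13.1
position: [526.8, -69.5, 187.3]
tool_rot: [-0.612, 0.032, -0.39, 0.688]
force: [-0.2, 0.4, -1.6]
gripper_width: 14.4
```

```bash
python3 - <<'E'
from tgt import *
from pinov import pinpts
st(); go(pintgt(20),-n,ey)
c=shot("wrist"); st(); 
L=[list(H+n*12+7*(np.cos(a)*ex+np.sin(a)*ey)) for a in np.linspace(0,6.28,40)]
pr=proj(c,L); c2=dict(c); c2["V"]=np.linalg.inv(c["mount"]); pp=proj(c2,pinpts(-.5,78,0)[:96])
save(c,"w11.png",pts=np.r_[pr,pp],crop=(260,170,380,280),scale=6)
save(c,"w11b.png",crop=(260,170,380,280),scale=6)
E
```

```text
t 13.1 pos [526.8 -69.5 187.3] y [ 0.497 -0.052 -0.866] z [0.521 0.816 0.25 ] F [-0.2  0.4 -1.6] w 14.4 q [-0.17  0.1   2.12  0.09  0.4  -1.19]
shift [0.  0.3 0.1] turn [ 0.01  0.02 -0.03] | 0.3 0.0
shift [0.  0.3 0.1] turn [-4.0000e-02 -1.7998e+02 -1.0000e-02] | 0.3 180.0
t 13.15 pos [526.8 -69.5 187.3] y [ 0.497 -0.052 -0.866] z [0.521 0.816 0.25 ] F [-0.5  0.2 -0.4] w 14.4 q [-0.17  0.1   2.12  0.09  0.4  -1.19]
```

View pics/w11.png

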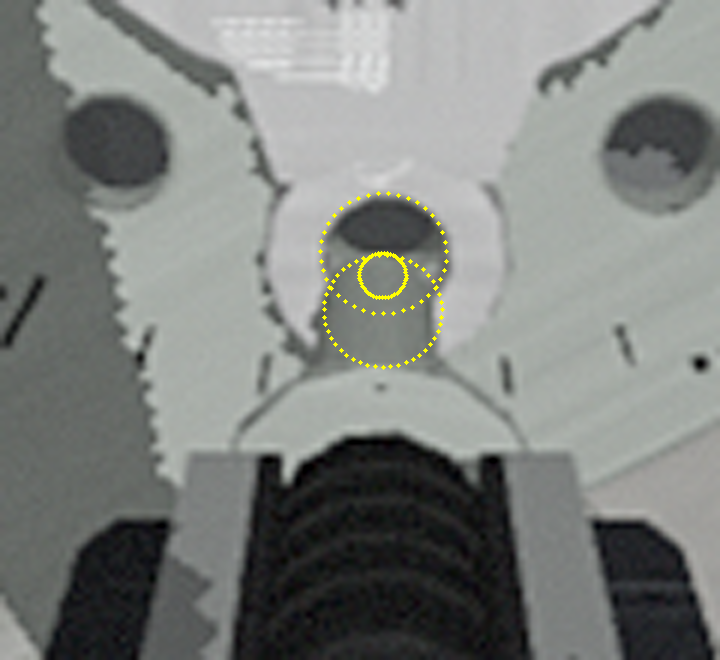

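View pics/w11b.png

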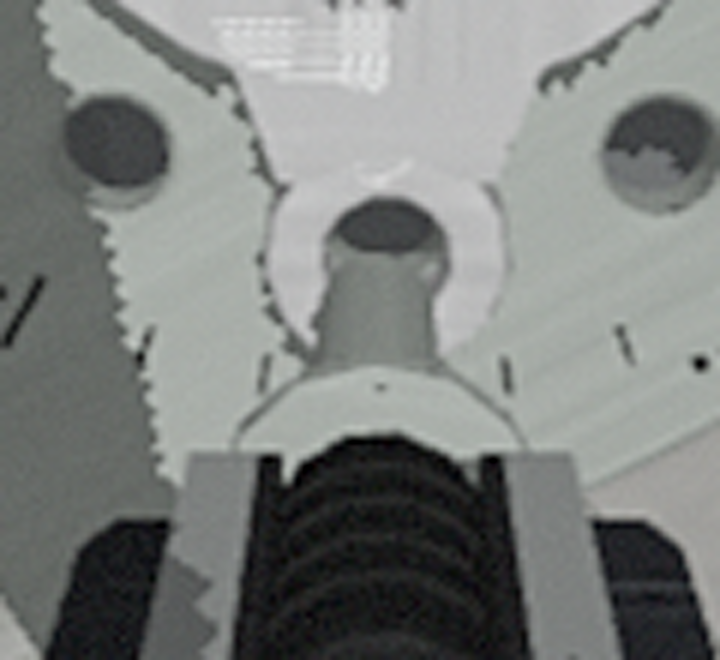

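>>> servo_tool:
  series:
    - [[0,5,0.4],[0,0,0],-1]
    - [[0,10,0.4],[0,0,0],-1]
    - [[0,14,0.4],[0,0,0],-1]
    - [[0,18,0.4],[0,0,0],-1]
    - [[0,18,0.4],[0,0,0],-1]

```text
clock: 13.65
position: [536.1, -70.1, 171.0]
tool_rot: [-0.612, 0.033, -0.39, 0.688]
force: [0.0, 0.2, -0.1]
gripper_width: 14.1
```

```bash
python3 - <<'E'
from tgt import *
s=st(); T=toolT(s); print("F tool",np.round(T[:3,:3].T@s["force"],1),"M tool",np.round(T[:3,:3].T@s["moment"],2)); go(pintgt(2),-n,ey)
c=shot("wrist"); save(c,"w12.png",crop=(260,170,380,280),scale=6)
E
```

```text
t 13.65 pos [536.1 -70.1 171. ] y [ 0.496 -0.052 -0.867] z [0.521 0.816 0.249] F [ 0.   0.2 -0.1] w 14.1 q [-0.17  0.14  2.13  0.09  0.36 -1.19]
F tool [-0.1  0.1  0.1] M tool [-0.12 -0.05  0.28]
shift [ 0.3 -0.5 -0.1] turn [ 0.04  0.01 -0.08] | 0.6 0.1
shift [ 0.3 -0.5 -0.1] turn [-1.3000e-01 -1.7999e+02 -6.0000e-02] | 0.6 180.0
```

View pics/w12.png

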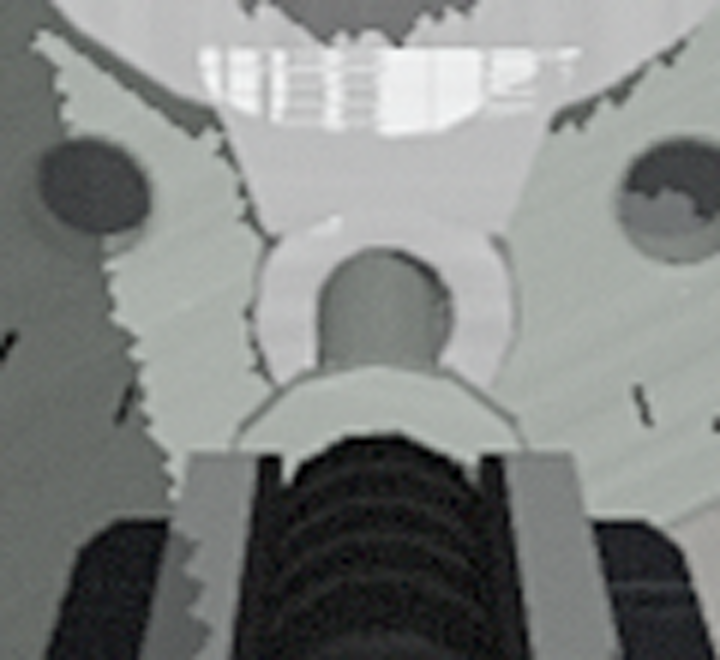

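>>> servo_tool:
  series:
    - [[0,2,0.6],[0,0,0],-1]
    - [[0,5,0.6],[0,0,0],-1]
    - [[0,8,0.6],[0,0,0],-1]
    - [[0,11,0.6],[0,0,0],-1]
    - [[0,14,0.6],[0,0,0],-1]

```text
clock: 14.2
position: [543.4, -70.4, 159.1]
tool_rot: [-0.612, 0.032, -0.39, 0.688]
force: [0.2, -0.5, -0.7]
gripper_width: 14.5
```

```bash
cat > fs.py <<'E'
from tgt import *
s=st(); T=toolT(s); print("F tool",np.round(T[:3,:3].T@s["force"],1),"M tool",np.round(T[:3,:3].T@s["moment"],2)); go(pintgt(-48),-n,ey)
E
python3 fs.py
```

```text
t 14.2 pos [543.4 -70.4 159.1] y [ 0.496 -0.052 -0.867] z [0.521 0.816 0.249] F [ 0.2 -0.5 -0.7] w 14.5 q [-0.17  0.17  2.13  0.1   0.32 -1.2 ]
F tool [ 0.1  0.7 -0.4] M tool [-0.13 -0.02  0.27]
shift [ 0.3 35.5 -0.8] turn [ 0.03  0.02 -0.07] | 35.5 0.1
shift [ 0.3 35.5 -0.8] turn [-1.1000e-01 -1.7998e+02 -5.0000e-02] | 35.5 180.0
```

>>> servo_tool:
  series:
    - [[0,4,0],[0,0,0],-1]
    - [[0,8,0],[0,0,0],-1]
    - [[0,12,0],[0,0,0],-1]
    - [[0,16,0],[0,0,0],-1]
    - [[0,20,0],[0,0,0],-1]

```text
clock: 14.7
position: [553.4, -71.4, 141.4]
tool_rot: [-0.612, 0.033, -0.39, 0.688]
force: [-0.0, -0.6, -1.5]
gripper_width: 14.4
```

```bash
python3 fs.py
```

```text
t 14.7 pos [553.4 -71.4 141.4] y [ 0.496 -0.052 -0.867] z [0.521 0.816 0.249] F [-0.  -0.6 -1.5] w 14.4 q [-0.17  0.21  2.14  0.11  0.28 -1.21]
F tool [-0.3  1.3 -0.8] M tool [-0.21 -0.01  0.27]
shift [ 0.4 15.1 -0.7] turn [ 0.04  0.01 -0.08] | 15.1 0.1
shift [ 0.4 15.1 -0.7] turn [-1.2000e-01 -1.7999e+02 -6.0000e-02] | 15.1 180.0
```

>>> servo_tool:
  series:
    - [[0.2,4,-0.2],[0,0,0],-1]
    - [[0.2,8,-0.2],[0,0,0],-1]
    - [[0.2,11,-0.2],[0,0,0],-1]
    - [[0.2,14,-0.2],[0,0,0],-1]
    - [[0.2,16,-0.2],[0,0,0],-1]

```text
clock: 15.2
position: [560.5, -72.4, 128.7]
tool_rot: [-0.612, 0.032, -0.389, 0.688]
force: [-27.0, 1.9, 35.7]
gripper_width: 13.9
```

```bash
python3 fs.py; python3 -c "
from h import *
c=shot('wrist'); save(c,'w13.png',crop=(240,150,400,290),scale=5)"
```

```text
t 15.2 pos [560.5 -72.4 128.7] y [ 0.496 -0.052 -0.867] z [0.521 0.816 0.249] F [-27.    1.9  35.7] w 13.9 q [-0.17  0.24  2.14  0.13  0.25 -1.22]
F tool [ -4.4 -44.4  -3.6] M tool [-0.86 -0.03  1.13]
shift [ 0.4  0.6 -0.5] turn [ 0.03  0.03 -0.09] | 0.8 0.1
shift [ 0.4  0.6 -0.5] turn [-1.4000e-01 -1.7997e+02 -4.0000e-02] | 0.8 180.0
```

View pics/w13.png

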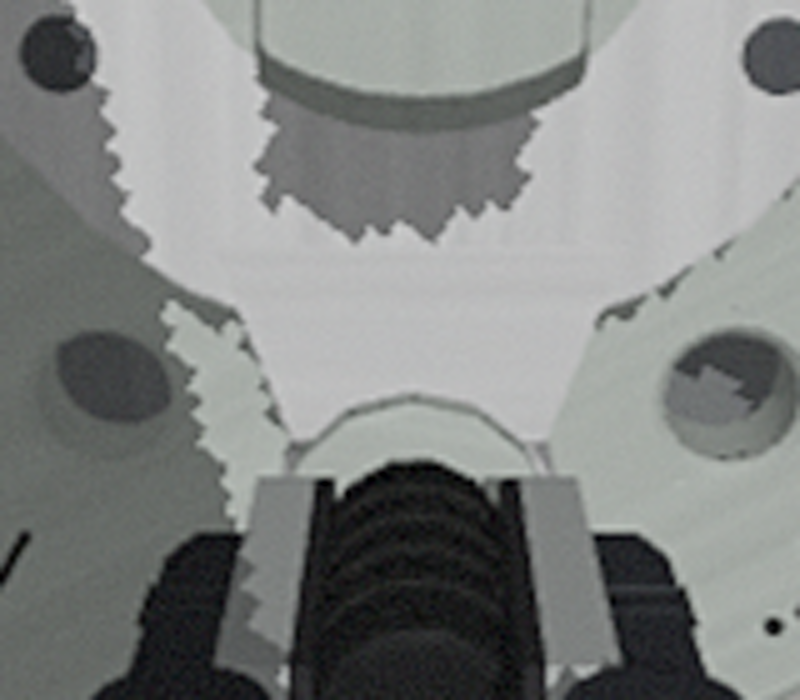

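>>> servo_tool:
  series:
    - [[0,-0.5,0],[0,0,0],-1]
    - [[0,-0.5,0],[0,0,0],0.2]
    - [[0,-0.5,0],[0,0,0],0.2]
    - [[0,-0.5,0],[0,0,0],0.2]
    - [[0,-10,0],[0,0,0],0.2]

```text
clock: 15.75
position: [555.2, -71.8, 136.7]
tool_rot: [-0.612, 0.033, -0.389, 0.688]
force: [0.2, 0.2, -0.3]
gripper_width: 50.9
```

>>> servo_tool:
  series:
    - [[0,-35,0],[0,0,0],0.3]
    - [[0,-75,0],[0,0,0],0.6]
    - [[0,-100,0],[0,0,0],1]
    - [[0,-110,0],[0,0,0],1]
    - [[0,-110,0],[0,0,0],1]

```text
clock: 16.25
position: [501.0, -66.2, 233.7]
tool_rot: [-0.612, 0.032, -0.39, 0.688]
force: [0.2, -0.4, -0.6]
gripper_width: 85.3
```

```bash
python3 fs.py; python3 -c "
from tgt import *
c=shot('wrist'); 
L=[list(H+n*h+r*(np.cos(a)*ex+np.sin(a)*ey)) for h,r in ((12,13),(16,13),(50,8.5)) for a in np.linspace(0,6.28,40)]
save(c,'w14.png',pts=proj(c,L),crop=(200,100,440,300),scale=3.3);save(c,'w14b.png',crop=(200,100,440,300),scale=3.3)"
```

```text
t 16.25 pos [501.  -66.2 233.7] y [ 0.497 -0.052 -0.866] z [0.521 0.816 0.25 ] F [ 0.2 -0.4 -0.6] w 85.3 q [-0.18  0.    2.09  0.07  0.53 -1.17]
F tool [ 0.1  0.6 -0.4] M tool [-0.08  0.01  0.2 ]
shift [ -0.2 121.4  -0.7] turn [-0.    0.02 -0.02] | 121.4 0.0
shift [ -0.2 121.4  -0.7] turn [-3.0000e-02 -1.7998e+02  0.0000e+00] | 121.4 180.0
```

View pics/w14.png

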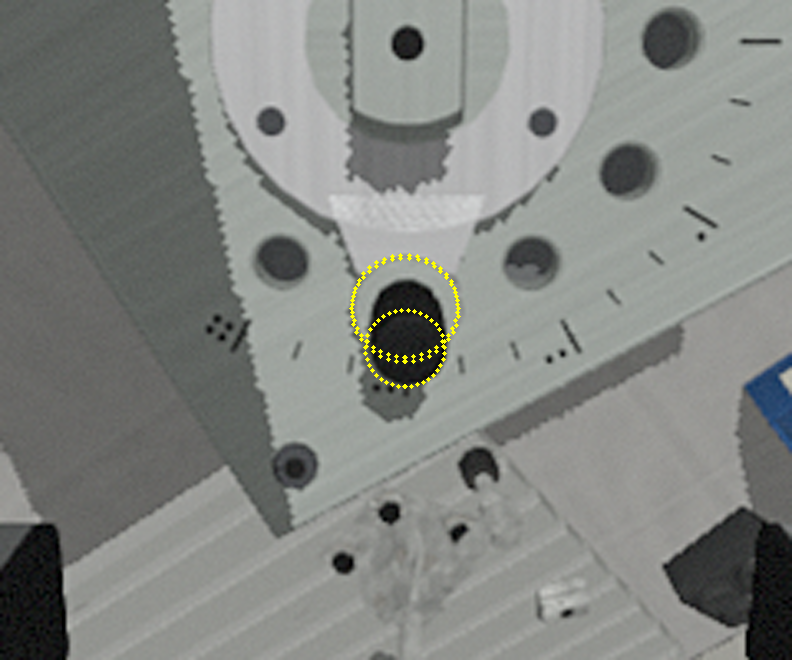

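View pics/w14b.png

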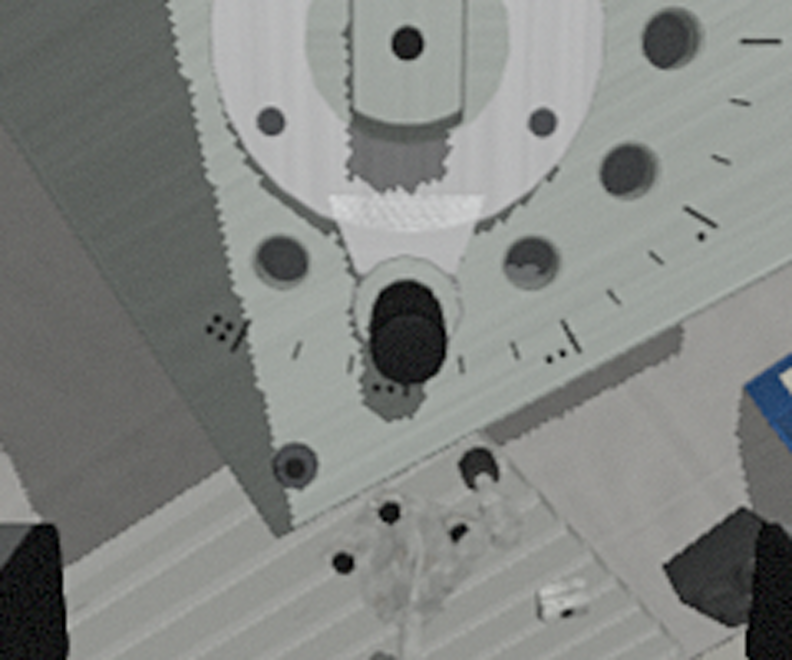

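```bash
python3 - <<'E'
from h import *
st(); go([423,-242,230],[0,0,-1],[.9,.43,0])
E
```

```text
t 16.3 pos [500.8 -66.2 232.3] y [ 0.495 -0.052 -0.867] z [0.521 0.816 0.249] F [-0.3 -0.7 -0.1] w 85.9 q [-0.18  0.    2.09  0.07  0.53 -1.17]
shift [  46.2  -27.4 -184.6] turn [-21.04  27.84  21.58] | 192.3 41.0
shift [  46.2  -27.4 -184.6] turn [  28.94 -147.04   28.21] | 192.3 152.5
```

>>> servo_tool:
  series:
    - [[8,-6,-34],[-4,5.5,4.2],1]
    - [[17,-11,-70],[-8,11,8.4],1]
    - [[26,-17,-106],[-12,16,12.6],1]
    - [[36,-23,-146],[-16.5,22,17],1]
    - [[46,-27,-184],[-21,27.8,21.6],1]

```text
clock: 16.8
position: [422.8, -242.7, 228.5]
tool_rot: [-0.598, 0.379, -0.376, 0.598]
force: [1.0, -0.1, -1.0]
gripper_width: 85.6
```

>>> servo_tool:
  series:
    - [[0,0,0],[0,0,0],1]
    - [[0,0,0],[0,0,0],1]
    - [[0,0,0],[0,0,0],1]
    - [[0,0,0],[0,0,0],1]
    - [[0,0,0],[0,0,0],1]

```text
clock: 17.3
position: [422.7, -241.6, 228.6]
tool_rot: [-0.598, 0.378, -0.376, 0.598]
force: [-0.3, 0.0, -1.0]
gripper_width: 85.7
```

```bash
python3 - <<'E'
from h import *
st(); c=shot("wrist"); np.savez("w15.npz",V=c["V"],px=c["pixels"])
save(c,"w15.png")
for t in "ring_blank hex_key caliper".split():
    for r in recognise(c,t)[:3]: print(t,round(r["p"],2),np.round(r["location"]), np.round(proj(c,r["location"])[0]))
m=regions_of(c,"ring_blank"); 
if m: np.save("ringmask.npy",m[0]["mask"]); ys,xs=np.where(m[0]["mask"]); print(m[0]["p"],xs.min(),xs.max(),ys.min(),ys.max())
E
```

```text
t 17.3 pos [ 422.7 -241.6  228.6] y [-0.003  0.002 -1.   ] z [ 0.902  0.431 -0.002] F [-0.3  0.  -1. ] w 85.7 q [-0.54  0.19  1.77  0.    1.18 -0.99]
ring_blank 0.63 [ 440. -258.   26.] [332. 200.]
hex_key 0.57 [ 351. -185.    8.] [283.  93.]
caliper 0.57 [ 593. -408.    8.] [391. 358.]
0.84 300 362 163 228
```

View pics/w15.png

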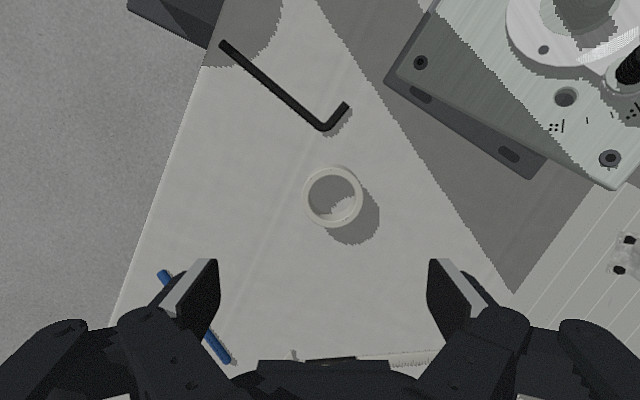

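```bash
cat > ringfit.py <<'E'
from h import *
from scipy.optimize import minimize
def fitring(c,m,x0):
    cnts,_=cv2.findContours(m.astype(np.uint8),cv2.RETR_EXTERNAL,cv2.CHAIN_APPROX_NONE); cn=cv2.convexHull(max(cnts,key=len))
    mf=np.zeros((400*4,640*4),np.uint8); cv2.fillConvexPoly(mf,((cn.reshape(-1,2)+.5)*4).astype(int),1)
    a=np.linspace(0,2*np.pi,72)
    def hull(p): 
        L=[[p[0]+31*np.cos(t),p[1]+31*np.sin(t),z] for z in (0,28) for t in a]
        return proj(c,L)
    def cost(p):
        h=cv2.convexHull(hull(p).astype(np.float32)); g=np.zeros_like(mf); cv2.fillConvexPoly(g,((h.reshape(-1,2)+.5)*4).astype(int),1)
        return float(np.sum(g!=mf))/16
    r=minimize(cost,x0,method="Nelder-Mead",options=dict(initial_simplex=np.array(x0)+[[0,0],[6,0],[0,6]],xatol=.1,fatol=1)); return r.x,r.fun,mf.sum()/16,hull(r.x)
E
python3 - <<'E'
from ringfit import *
d=np.load("w15.npz"); c=capture("wrist"); c["V"]=d["V"]; c["pixels"]=d["px"]
x,f,A,h=fitring(c,np.load("ringmask.npy"),[440,-258]); print(x,f,A)
L=[[x[0]+r*np.cos(t),x[1]+r*np.sin(t),28] for r in (31,23) for t in np.linspace(0,6.28,60)]
save(c,"w15a.png",pts=proj(c,L),crop=(270,130,400,250),scale=5)
E
```

```text
[ 437.97584236 -255.53135186] 47.8125 3181.9375
```

View pics/w15a.png

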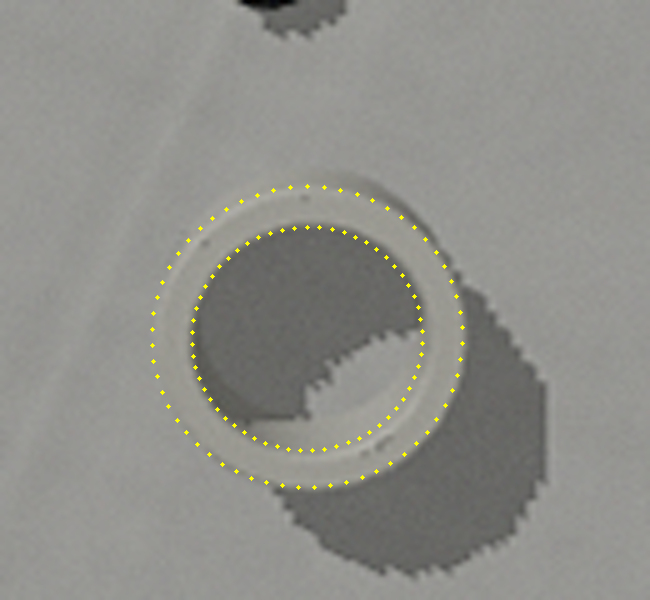

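```bash
python3 - <<'E'
from h import *
st(); go([438,-255.5,70],[0,0,-1],[.9,.43,0]); go([438,-255.5,11],[0,0,-1],[.9,.43,0])
E
```

```text
t 17.6 pos [ 422.8 -242.5  228.7] y [-0.003  0.002 -1.   ] z [ 0.903  0.43  -0.002] F [ 0.5 -0.1  0.7] w 85.4 q [-0.54  0.19  1.77  0.    1.18 -0.99]
shift [ 18.8 158.6   8.4] turn [ 0.09 -0.05 -0.17] | 160.0 0.2
shift [ 18.8 158.6   8.4] turn [2.7000e-01 1.7995e+02 1.4000e-01] | 160.0 179.9
shift [ 18.9 217.6   8.5] turn [ 0.09 -0.05 -0.17] | 218.6 0.2
shift [ 18.9 217.6   8.5] turn [2.7000e-01 1.7995e+02 1.4000e-01] | 218.6 179.9
```

>>> servo_tool:
  series:
    - [[18.5,40,8.2],[0.1,0,-0.2],1]
    - [[18.5,85,8.2],[0.1,0,-0.2],1]
    - [[18.8,130,8.4],[0.1,0,-0.2],1]
    - [[18.8,155,8.4],[0.1,0,-0.2],1]
    - [[18.8,158,8.4],[0.1,0,-0.2],1]

```text
clock: 18.1
position: [435.9, -254.3, 67.6]
tool_rot: [0.598, -0.38, 0.375, -0.598]
force: [-0.2, -0.0, 0.2]
gripper_width: 85.2
```

```bash
python3 - <<'E'
from h import *
capture("side");capture("side")
st(); go([438,-255.5,11],[0,0,-1],[.9,.43,0])
c=shot("wrist")
x=[438,-255.5];L=[[x[0]+r*np.cos(t),x[1]+r*np.sin(t),28] for r in (31,23) for t in np.linspace(0,6.28,60)]
save(c,"w16.png",pts=proj(c,L),crop=(160,50,480,290),scale=2.5)
E
```

```text
t 18.2 pos [ 438.3 -255.7   70.7] y [ 0. -0. -1.] z [0.903 0.43  0.   ] F [0.5 0.6 1.3] w 84.9 q [-0.55  0.39  1.95 -0.    0.81 -1.  ]
shift [-0.3 59.7 -0.2] turn [-0.   -0.05  0.01] | 59.7 0.1
shift [-0.3 59.7 -0.2] turn [-2.0000e-02  1.7995e+02 -0.0000e+00] | 59.7 179.9
```

View pics/w16.png

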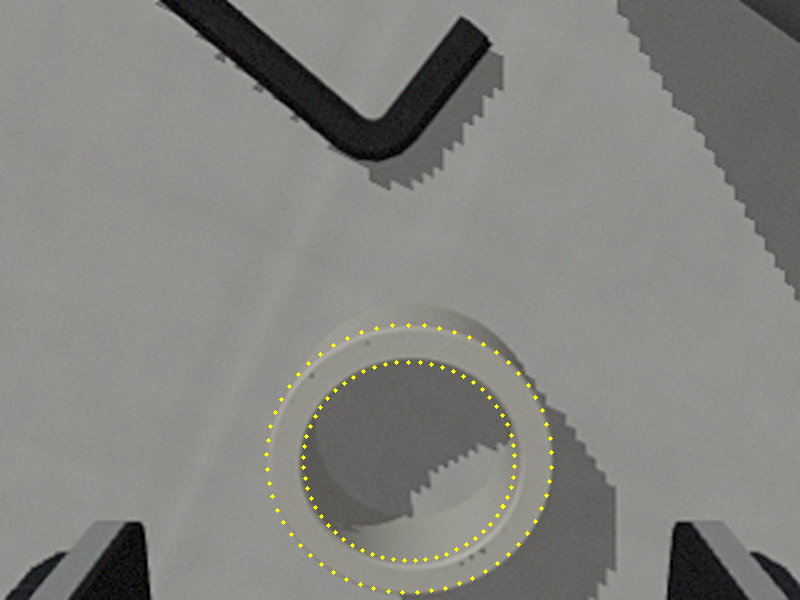

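>>> servo_tool:
  series:
    - [[0,25,0],[0,0,0],1]
    - [[0,45,0],[0,0,0],1]
    - [[0,55,0],[0,0,0],1]
    - [[0,59,0],[0,0,0],1]
    - [[0,59,0],[0,0,0],1]

```text
clock: 18.75
position: [439.7, -256.5, 13.4]
tool_rot: [0.598, -0.376, 0.379, -0.598]
force: [0.1, -0.2, 0.1]
gripper_width: 85.6
```

>>> servo_tool:
  series:
    - [[0,0,0],[0,0,0],0.5]
    - [[0,0,0],[0,0,0],0]
    - [[0,0,0],[0,0,0],-0.5]
    - [[0,0,0],[0,0,0],-0.5]
    - [[0,0,0],[0,0,0],-0.5]
  squeeze: 50

```text
clock: 19.25
position: [440.5, -257.0, 15.0]
tool_rot: [0.598, -0.375, 0.38, -0.598]
force: [-1.2, -0.3, 7.9]
gripper_width: 60.1
```

```bash
python3 - <<'E'
from h import *
st()
c=shot("wrist")
save(c,"w17.png",crop=(160,90,480,330),scale=2.5)
E
```

```text
t 19.25 pos [ 440.5 -257.    15. ] y [ 0.006 -0.004 -1.   ] z [0.903 0.43  0.004] F [-1.2 -0.3  7.9] w 60.1 q [-0.55  0.47  2.   -0.    0.66 -1.  ]
```

View pics/w17.png

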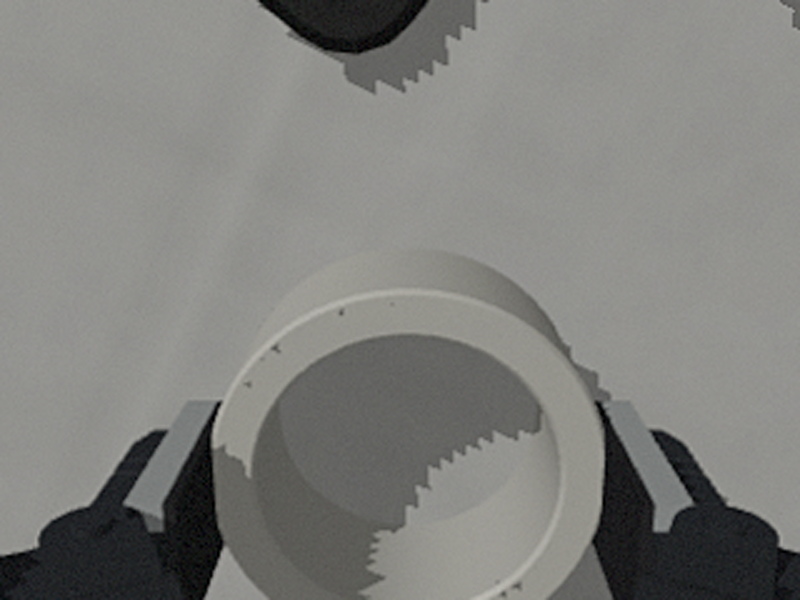

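>>> servo_tool:
  series:
    - [[0,-30,0],[0,0,0],-0.5]
    - [[0,-75,0],[0,0,0],-0.5]
    - [[0,-120,0],[0,0,0],-0.5]
    - [[0,-165,0],[0,0,0],-0.5]
    - [[0,-190,0],[0,0,0],-0.5]

```text
clock: 19.8
position: [440.4, -256.9, 209.3]
tool_rot: [-0.598, 0.373, -0.382, 0.598]
force: [0.2, -0.9, -1.7]
gripper_width: 60.1
```

```bash
cat > rt.py <<'E'
from tgt import *
C=F[:3,3]
def rtgt(z,dx=0,dz=0): return C+n*z+ex*dx+ey*dz
E
python3 - <<'E'
from rt import *
capture("side");capture("side");capture("side");capture("side")
st(); go(rtgt(120),-n,ey); print(rtgt(120))
c=shot("wrist"); save(c,"w18.png",crop=(160,90,480,330),scale=2.5)
import pickle; pickle.dump(c,open("w18.pkl","wb"))
E
```

```text
t 20.0 pos [ 438.9 -256.   204.7] y [ 0.005 -0.004 -1.   ] z [0.903 0.43  0.003] F [-0.4 -0.3 -2.6] w 60.3 q [-0.55  0.24  1.77 -0.    1.12 -1.  ]
shift [-189.1   25.8  125.9] turn [ 21.03 -27.82 -21.35] | 228.7 40.9
shift [-189.1   25.8  125.9] turn [ 28.64 147.11  28.21] | 228.7 152.5
[471.32218949 -31.18266001 178.27258448]
```

View pics/w18.png

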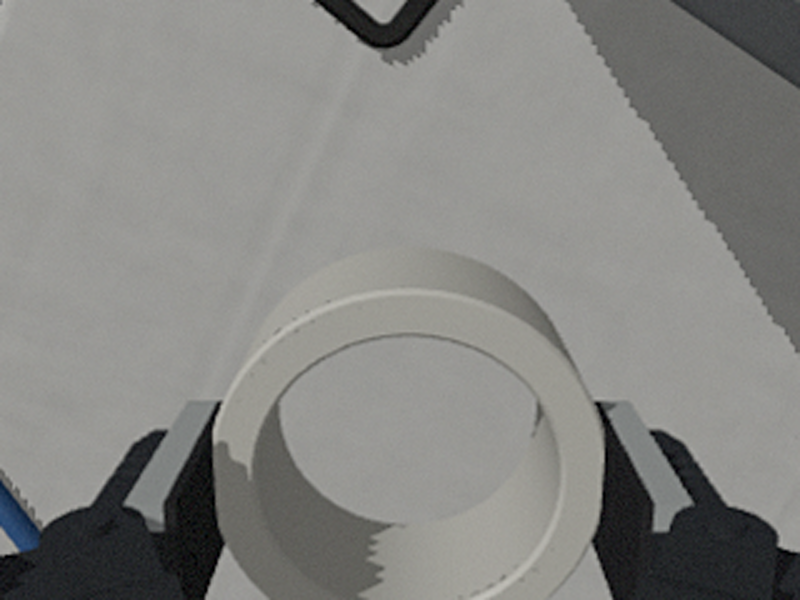

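```bash
python3 - <<'E'
from h import *
import pickle; c=pickle.load(open("w18.pkl","rb")); c["V"]=np.linalg.inv(c["mount"])
from scipy.optimize import least_squares
# outer-bottom top edge, outer-top top edge, inner-top top edge, inner width
def ext(tx,u,r,b=0): 
    a=np.linspace(0,2*np.pi,181); y=(u if b else u-28)+0*a
    q=proj(c,np.c_[tx+r*np.cos(a),y,r*np.sin(a)]); return q[:,1].min(),q[:,0].max()-q[:,0].min(),q[:,0].mean()
g=lambda y:(y+.5)/2.5-.5+90
def f(p): return [ext(p[0],p[1],31,1)[0]-g(247),ext(p[0],p[1],31)[0]-g(290),ext(p[0],p[1],23)[0]-g(335),.5*(ext(p[0],p[1],23)[1]-308/2.5)]
r=least_squares(f,[0,13]); print(r.x,r.fun, ext(*r.x,23)[2], (252+560)/2/2.5+160)
tx,u=r.x
a=np.linspace(0,2*np.pi,60); L=np.vstack([np.c_[tx+rr*np.cos(a),0*a+yy,rr*np.sin(a)] for rr in (31,23) for yy in (u,u-28)])
save(c,"w18a.png",pts=proj(c,L),crop=(160,90,480,330),scale=2.5)
E
```

```text
[-3.21246695 12.58392554] [-1.31694515 -1.04284458  2.16173308 -1.12538448] 324.35472488813025 322.4
```

View pics/w18a.png

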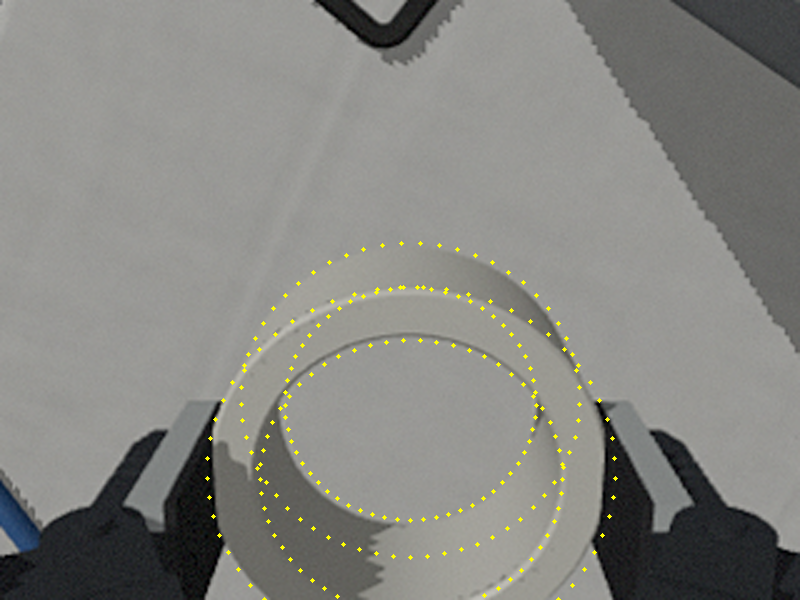

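>>> servo_tool:
  series:
    - [[-37,3,25],[4.2,-5.5,-4.2],-0.5]
    - [[-75,6,50],[8.4,-11,-8.5],-0.5]
    - [[-113,10,75],[12.6,-16.7,-12.8],-0.5]
    - [[-150,17,100],[16.8,-22.2,-17],-0.5]
    - [[-187,26,126],[21,-27.8,-21.3],-0.5]

```text
clock: 20.55
position: [470.1, -31.0, 175.6]
tool_rot: [-0.612, 0.032, -0.388, 0.689]
force: [1.4, -1.1, -2.3]
gripper_width: 60.4
```

>>> servo_tool:
  series:
    - [[0,0,0],[0,0,0],-0.5]
    - [[0,0,0],[0,0,0],-0.5]
    - [[0,0,0],[0,0,0],-0.5]
    - [[0,0,0],[0,0,0],-0.5]
    - [[0,0,0],[0,0,0],-0.5]

```text
clock: 21.05
position: [470.7, -32.2, 175.8]
tool_rot: [-0.611, 0.033, -0.389, 0.688]
force: [-0.3, 0.1, -1.7]
gripper_width: 60.6
```

```bash
python3 - <<'E'
from rt import *
st(); go(rtgt(120,2),-n,ey); go(rtgt(80,2),-n,ey); go(rtgt(24.6,2),-n,ey)
c=shot("wrist"); 
L=[C+n*h+r*(np.cos(a)*ex+np.sin(a)*ey) for h,r in ((48,20),(12,46)) for a in np.linspace(0,6.28,60)]
save(c,"w19.png",pts=proj(c,L),crop=(160,90,480,330),scale=2.5)
E
```

```text
t 21.05 pos [470.7 -32.2 175.8] y [ 0.496 -0.051 -0.867] z [0.521 0.816 0.25 ] F [-0.3  0.1 -1.7] w 60.6 q [-0.09  0.02  2.24 -0.02  0.35 -1.01]
shift [ 2.9 -1.9  1.8] turn [-0.01  0.   -0.15] | 3.9 0.1
shift [ 2.9 -1.9  1.8] turn [-2.3e-01 -1.8e+02  1.0e-02] | 3.9 180.0
shift [ 3.  38.1  1.8] turn [-0.01  0.   -0.15] | 38.3 0.1
shift [ 3.  38.1  1.8] turn [-2.3e-01 -1.8e+02  1.0e-02] | 38.3 180.0
shift [ 3.1 93.5  1.8] turn [-0.01  0.   -0.15] | 93.6 0.1
shift [ 3.1 93.5  1.8] turn [-2.3e-01 -1.8e+02  1.0e-02] | 93.6 180.0
```

View pics/w19.png

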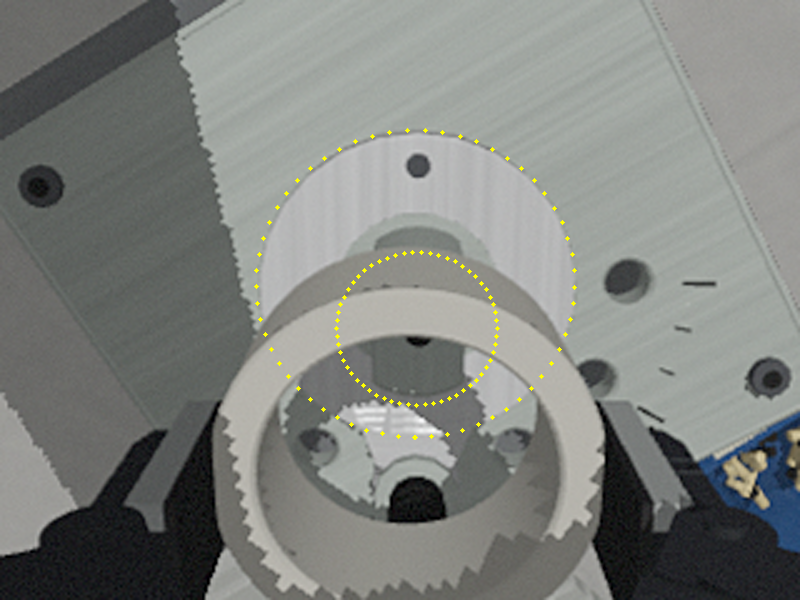

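>>> servo_tool:
  series:
    - [[3,10,1.8],[0,0,-0.1],-0.5]
    - [[3,25,1.8],[0,0,-0.1],-0.5]
    - [[3,40,1.8],[0,0,-0.1],-0.5]
    - [[3,49,1.8],[0,0,-0.1],-0.5]
    - [[3,49,1.8],[0,0,-0.1],-0.5]

```text
clock: 21.6
position: [498.0, -35.1, 133.6]
tool_rot: [-0.612, 0.033, -0.389, 0.688]
force: [-0.7, 0.1, -2.0]
gripper_width: 60.5
```

>>> servo_tool:
  series:
    - [[0,0,0],[0,0,0],-0.5]
    - [[0,0,0],[0,0,0],-0.5]
    - [[0,0,0],[0,0,0],-0.5]
    - [[0,0,0],[0,0,0],-0.5]
    - [[0,0,0],[0,0,0],-0.5]

```text
clock: 22.1
position: [498.0, -35.1, 134.0]
tool_rot: [-0.612, 0.033, -0.389, 0.688]
force: [-1.0, -0.3, -1.5]
gripper_width: 60.1
```

```bash
python3 - <<'E'
from rt import *
s=st(); d=F[:3,:3].T@(s["position"]-C); print("face z",d[2]); go(rtgt(24.6,2),-n,ey)
c=shot("wrist"); 
L=[C+n*h+r*(np.cos(a)*ex+np.sin(a)*ey) for h,r in ((48,20),(12,46)) for a in np.linspace(0,6.28,60)]
save(c,"w20.png",pts=proj(c,L),crop=(160,130,480,370),scale=2.5)
save(c,"w20b.png",crop=(210,170,430,335),scale=3.6)
E
```

```text
t 22.1 pos [498.  -35.1 134. ] y [ 0.495 -0.052 -0.867] z [0.522 0.816 0.249] F [-1.  -0.3 -1.5] w 60.1 q [-0.09  0.14  2.26 -0.03  0.22 -1.  ]
face z 68.14195427085959
shift [ 0.6 43.5  0.4] turn [ 0.06 -0.01 -0.14] | 43.5 0.1
shift [ 0.6 43.5  0.4] turn [2.2000e-01 1.7999e+02 9.0000e-02] | 43.5 180.0
```

View pics/w20.png

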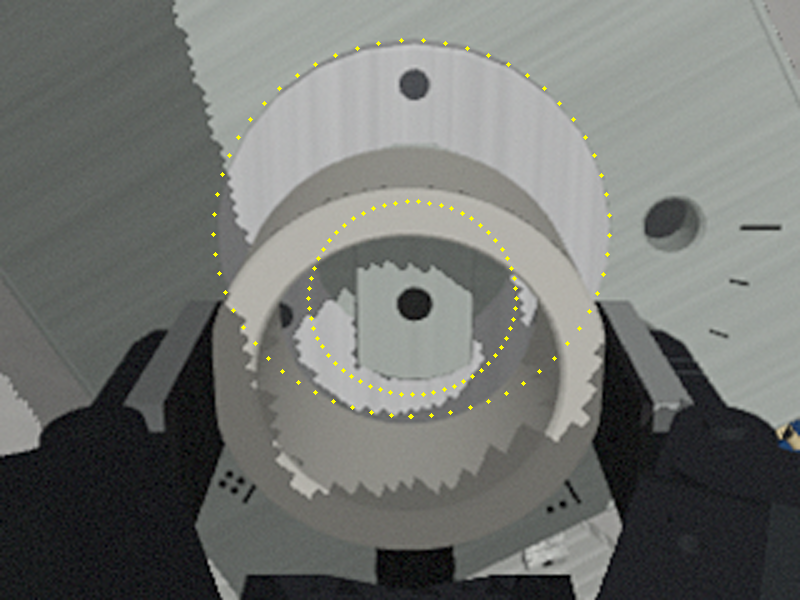

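View pics/w20b.png

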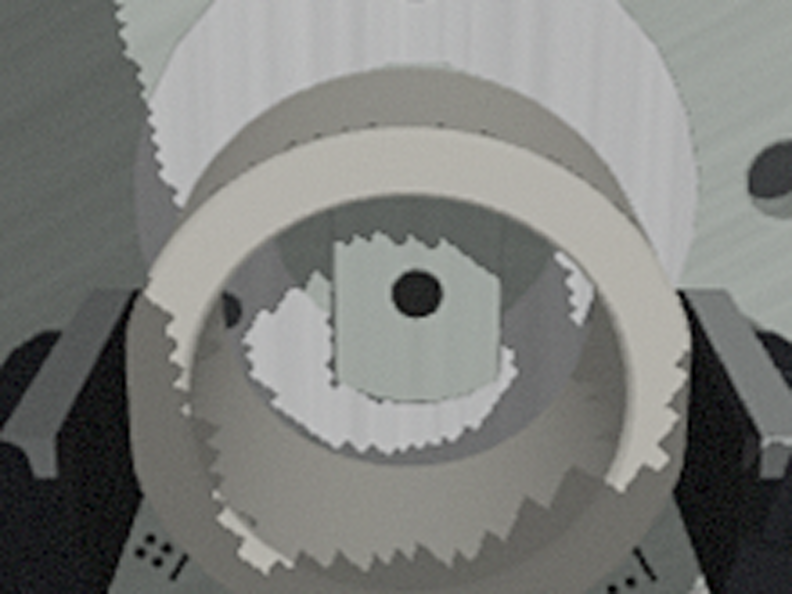

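```bash
python3 - <<'E'
from h import *
from scipy.optimize import least_squares
c=capture("wrist"); c["V"]=np.linalg.inv(c["mount"])
rows=[299.2,188.9,349.2,224.2,205.0]
def f(p,full=False):
    tx,u,rb,az=p; A=R.from_rotvec([0,0,az]).as_matrix()
    L=np.array([[rb,0,0],[-31,0,0],[31,-28,0],[-rb,-28,0],[-31,-28,0]])@A.T+[tx,u,0]
    return np.r_[proj(c,L)[:,1]-rows, az/.03*0.3, (rb-23)/.5]
r=least_squares(f,[-2,12.6,23,0]); print(np.round(r.x,3),np.round(r.fun,2))
r2=least_squares(lambda q:f([q[0],q[1],q[2],0]),[-2,12.6,23]); print(r2.x,np.round(r2.fun,2))
E
```

```text
[-1.314 16.455 23.359 -0.027] [-0.65  0.48  0.39  0.09 -0.34 -0.27  0.72]
[-2.2534279  15.3243964  23.71026846] [-1.17 -0.59  0.53  0.28  0.63  0.    1.42]
```

>>> servo_tool:
  series:
    - [[0.5,4,0.4],[0,0,-0.1],-0.5]
    - [[0.5,8,0.4],[0,0,-0.1],-0.5]
    - [[0.5,12,0.4],[0,0,-0.1],-0.5]
    - [[0.5,16,0.4],[0,0,-0.1],-0.5]
    - [[0.5,20,0.4],[0,0,-0.1],-0.5]

```text
clock: 22.7
position: [508.6, -36.1, 116.3]
tool_rot: [-0.612, 0.033, -0.39, 0.687]
force: [0.7, -0.3, -1.8]
gripper_width: 60.0
```

```bash
cat > fr.py <<'E'
from rt import *
s=st(); T=toolT(s); d=F[:3,:3].T@(s["position"]-C); print("face z",d[2],"F tool",np.round(T[:3,:3].T@s["force"],1),"M",np.round(T[:3,:3].T@s["moment"],2)); go(rtgt(27.5,1.8),-n,ey)
E
python3 fr.py
```

```text
t 22.7 pos [508.6 -36.1 116.3] y [ 0.496 -0.053 -0.867] z [0.522 0.816 0.249] F [ 0.7 -0.3 -1.8] w 60.0 q [-0.09  0.18  2.26 -0.05  0.17 -0.98]
face z 47.51789926222543 F tool [-0.2  2.  -0.3] M [-0.21  0.02  0.35]
shift [-0.  20.   0.1] turn [ 0.08 -0.01 -0.07] | 20.0 0.1
shift [-0.  20.   0.1] turn [1.1000e-01 1.7999e+02 1.2000e-01] | 20.0 180.0
```

Ring is past the arbor's taper with no contact force. Continuing down.

>>> servo_tool:
  series:
    - [[0,5,0],[0,0,0],-0.5]
    - [[0,9,0],[0,0,0],-0.5]
    - [[0,13,0],[0,0,0],-0.5]
    - [[0,16,0],[0,0,0],-0.5]
    - [[0,18,0],[0,0,0],-0.5]

```text
clock: 23.2
position: [517.6, -37.1, 100.4]
tool_rot: [-0.612, 0.033, -0.39, 0.687]
force: [0.8, 0.0, -3.2]
gripper_width: 60.3
```

```bash
python3 fr.py
```

```text
t 23.2 pos [517.6 -37.1 100.4] y [ 0.495 -0.053 -0.867] z [0.522 0.816 0.249] F [ 0.8  0.  -3.2] w 60.3 q [-0.09  0.23  2.27 -0.07  0.13 -0.96]
face z 29.20191434797814 F tool [-0.8  3.2 -0.3] M [-0.23 -0.01  0.34]
shift [0.  1.7 0.1] turn [ 0.08 -0.01 -0.08] | 1.7 0.1
shift [0.  1.7 0.1] turn [1.3000e-01 1.7999e+02 1.3000e-01] | 1.7 180.0
```

>>> servo_tool:
  series:
    - [[0,1,0],[0,0,0],-0.5]
    - [[0,2,0],[0,0,0],-0.5]
    - [[0,2.5,0],[0,0,0],-0.5]
    - [[0,3,0],[0,0,0],-0.5]
    - [[0,3,0],[0,0,0],-0.5]

```text
clock: 23.7
position: [518.9, -37.1, 98.1]
tool_rot: [-0.612, 0.033, -0.39, 0.687]
force: [-3.1, 0.4, 2.5]
gripper_width: 60.0
```

```bash
python3 fr.py
```

```text
t 23.7 pos [518.9 -37.1  98.1] y [ 0.496 -0.053 -0.867] z [0.522 0.816 0.249] F [-3.1  0.4  2.5] w 60.0 q [-0.09  0.23  2.27 -0.07  0.12 -0.96]
face z 26.581207841244442 F tool [-1.3 -3.7 -0.7] M [-0.15 -0.02  0.48]
shift [ 0.1 -0.9  0.1] turn [ 0.07 -0.01 -0.07] | 0.9 0.1
shift [ 0.1 -0.9  0.1] turn [1.1000e-01 1.7999e+02 1.1000e-01] | 0.9 180.0
```

>>> servo_tool:
  series:
    - [[0,1,0],[0,0,0],-0.5]
    - [[0,1.5,0],[0,0,0],-0.5]
    - [[0,1.5,0],[0,0,0],-0.5]
    - [[0,1.5,0],[0,0,0],-0.5]
    - [[0,1.5,0],[0,0,0],-0.5]

```text
clock: 24.2
position: [519.0, -37.1, 97.9]
tool_rot: [-0.612, 0.032, -0.39, 0.687]
force: [-12.1, 1.0, 15.3]
gripper_width: 59.9
```

```bash
python3 fr.py
```

```text
t 24.2 pos [519.  -37.1  97.9] y [ 0.497 -0.053 -0.866] z [0.522 0.816 0.249] F [-12.1   1.   15.3] w 59.9 q [-0.09  0.23  2.27 -0.08  0.12 -0.96]
face z 26.436275056153402 F tool [ -2.4 -19.4  -1.7] M [-0.17 -0.02  0.62]
shift [ 0.1 -1.1  0.1] turn [ 0.04 -0.01 -0.01] | 1.1 0.0
shift [ 0.1 -1.1  0.1] turn [1.0000e-02 1.7999e+02 6.0000e-02] | 1.1 180.0
```

>>> servo_tool:
  series:
    - [[0,0,0],[0,0,0],0.8]
    - [[0,0,0],[0,0,0],1]
    - [[0,0,0],[0,0,0],1]
    - [[0,0,0],[0,0,0],1]
    - [[0,-15,0],[0,0,0],1]

```text
clock: 24.7
position: [511.4, -36.4, 109.7]
tool_rot: [-0.612, 0.033, -0.389, 0.687]
force: [-0.3, -1.6, 0.6]
gripper_width: 85.6
```

>>> servo_tool:
  series:
    - [[0,-40,0],[0,0,0],1]
    - [[0,-80,0],[0,0,0],1]
    - [[0,-120,0],[0,0,0],1]
    - [[0,-150,0],[0,0,0],1]
    - [[0,-150,0],[0,0,0],1]

```text
clock: 25.2
position: [438.0, -28.5, 244.0]
tool_rot: [-0.611, 0.03, -0.392, 0.687]
force: [-0.2, 0.0, 0.7]
gripper_width: 85.9
```

```bash
python3 - <<'E'
from rt import *
capture("scene");capture("scene");capture("side")
st(); c=shot("wrist"); st()
cir=lambda P,h,r:[P+n*h+r*(np.cos(a)*ex+np.sin(a)*ey) for a in np.linspace(0,6.28,60)]
L=cir(C,40,31)+cir(C,40,23)+cir(C,12,31)+cir(H,16,13)
save(c,"w21.png",pts=proj(c,L),crop=(200,100,440,300),scale=3.3);save(c,"w21b.png",crop=(200,100,440,300),scale=3.3)
s=shot("side"); save(s,"side2.png",crop=(250,140,410,260),scale=5)
E
```

```text
t 25.35 pos [437.  -28.5 239. ] y [ 0.493 -0.053 -0.868] z [0.523 0.816 0.248] F [-0.1  0.8 -0.2] w 85.2 q [-0.08 -0.12  2.18 -0.02  0.56 -1.01]
t 25.4 pos [436.9 -28.5 238.4] y [ 0.492 -0.052 -0.869] z [0.523 0.816 0.247] F [-0.9 -0.7  0.2] w 85.4 q [-0.08 -0.12  2.18 -0.02  0.56 -1.01]
```

View pics/w21.png

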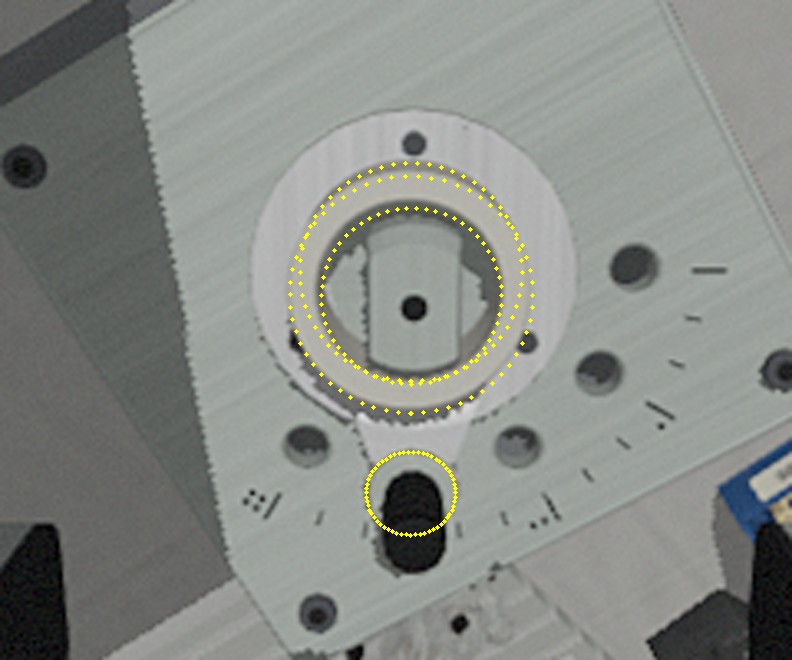

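View pics/w21b.png

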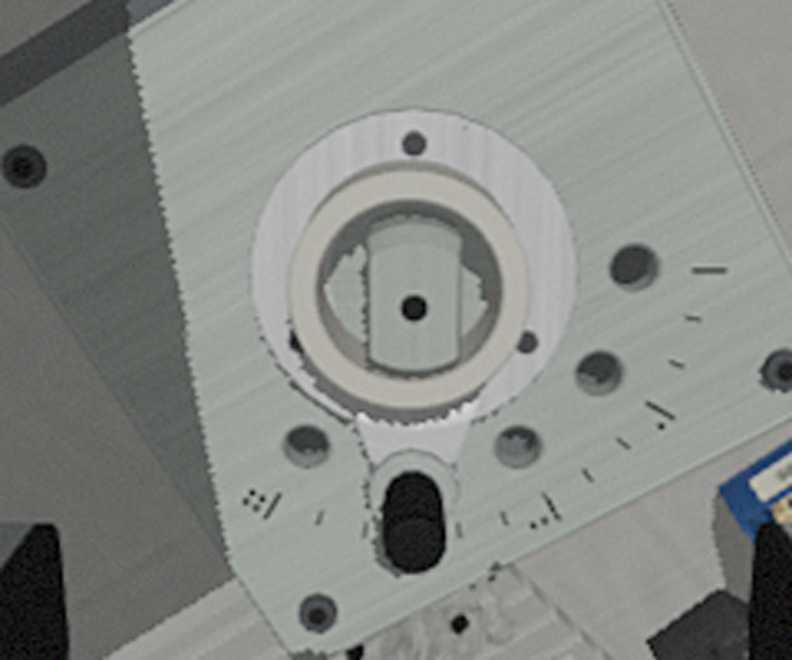

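View pics/side2.png

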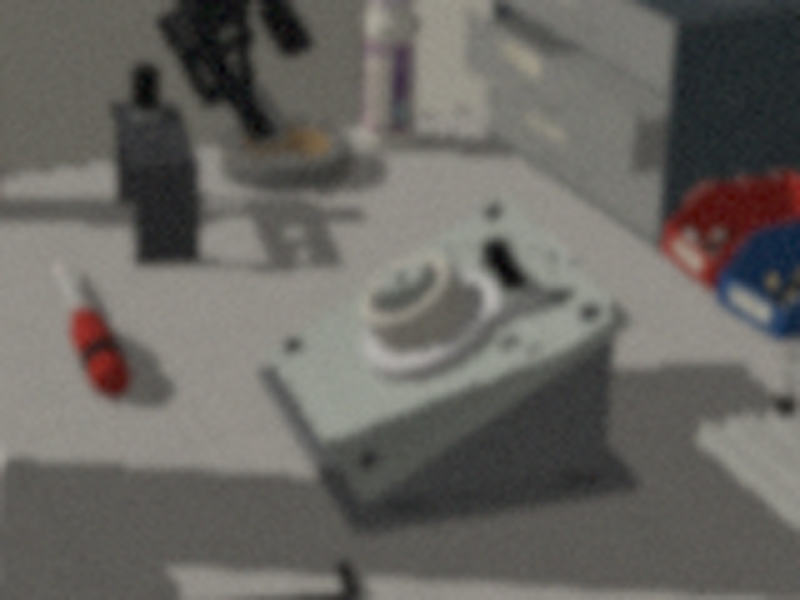

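```bash
python3 - <<'E'
from h import *
s=st(); print(job_done())
E
```

```text
t 25.45 pos [437.  -28.5 238.1] y [ 0.492 -0.052 -0.869] z [0.523 0.816 0.247] F [ 0.1 -1.1  0.2] w 85.3 q [-0.08 -0.12  2.18 -0.02  0.56 -1.01]
the job is handed in; nothing more can be done
None
```

I finished all three steps in order and handed the job in at 25.5 s of the 72 s allowed; no verdict is reported.

- **Index plate:** I gripped the arbor across its flats and turned the plate from about 45° to the 90° mark. In the picture taken after letting go, the eye sat on the 90° hole to within about 0.5 mm.
- **Slender pin:** It went through the eye into the hole with almost no force. The collar met the lug with about 44 N at the expected depth, and the last pictures show it flat on the lug.
- **Ring blank:** It passed over the arbor without contact and met the plate with about 19 N. In the last wrist picture its outline matches a ring lying flat on the plate, about 1 mm off centre, where 8 mm is allowed.
- **Other tools:** The stout pin was still in the rack, and I never touched the screwdriver, hex key or caliper. I did not measure their positions again at the end.

**Disagreements:** My estimates of how the ring sat in the gripper differed by about 2 mm sideways and 3–4 mm in height, so I lowered it until the force showed it was seated. The plate force came about 1 mm below the depth I had worked out. I checked the tilt of the pin and the ring only by eye, by comparing the pictures with the predicted outlines.

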